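# Clamp a leather punch in a V-block for honing

### The job

Take the thick silver leather punch from the wooden rest and lay it in the two V-notches of the clamping fixture, butt end towards the red buffer, then slide it along the notches until the butt bears firmly on the buffer (a push of 5 to 15 N) and let go. Then lift the spring-loaded yellow strap by its black knob, swing it round until it lies square across the punch and lower it gently so that its spring holds the punch down, with the butt still against the buffer. Never press on the fixture with more than about 25 N, do not let the strap snap down, and leave everything else where it is.

Things in the scene. Friction and masses are not known exactly. Their poses are not given: they have to be found in the camera images.
- punch: Thick punch: silver cylinder 26 mm in diameter, 150 mm long, with a dark cutting tube (16 mm diameter, 30 mm long) on one end; 0.21 to 0.36 kg. Origin on its axis, half-way along the silver cylinder (38 mm above the table while in the rest). Its x axis points from the butt (75 mm behind the origin) to the tube (ends 105 mm ahead). Starts in either of the rest's two grooves.
- punch_butt (a point): Centre of the flat butt face of the thick punch, the end without the tube.
- spare: Bystander: slimmer brass punch (16 mm diameter, 120 mm long, plus a 20 mm tube) lying in the rest's other groove. Origin on its axis at mid-length.
- rest: Wooden rest, fixed, 120 mm (x) by 150 mm (y), with two parallel V-grooves along its x at y = +37 and -37 mm, cut in cheeks at x = -47 and +47 mm (16 mm thick, 37 mm high). Between the cheeks it is open down to the 8 mm board: grasp there, across the punch. Origin: centre of the underside. Both punches point along its x.
- fixture: Dark steel base plate, 12 mm thick, fixed to the table. Two steel V-block cheeks (18 mm thick, 62 mm wide, up to 65 mm above the table) stand on it at x = -47 and +47 mm; between them it is open down to the plate, with room for fingers. The V runs along its x axis; the blue stop is at its -x end. Origin on the table, midway between the cheeks, under the V.
- seat (a point): Point on the centre line of the V, midway between the cheeks, 62 mm above the table. The axis of the seated punch passes through it along the fixture's x, butt towards -x, crown 75 mm above the table. The V is 90 degrees, its mouth 42 mm wide: a punch let go a few mm off centre settles in it by itself.
- stop: Blue plate (12 mm thick, up to 84 mm high) at the fixture's -x end; a screw on it carries a red buffer, 20 mm across, on the line of the seated punch. Origin: centre of its underside. The buffer's face stands 20 to 44 mm from it towards +x: set anew each time, not reported, so feel for it; the touching punch's origin is then -13 to +11 mm from the seat. Yields 1 mm per 10 N, 4 mm at most.
- strap: Yellow strap, 22 mm wide, 8 mm thick, turning on an upright post and sliding up it by up to 20 mm against a spring (7 N at first, 12 N at 12 mm). Origin on the pivot axis at the underside, 71 mm above the table when down. Its x axis points to the knob. It starts down, pointing along the fixture's +x within 0.4 rad. Lift 7 to 18 mm, turn it counter-clockwise from above to the fixture's +y, lower.
- pivot (a point): Axis of the strap's post, 71 mm above the table; at x = +47, y = -62 mm in the fixture's frame. The post's head reaches 115 mm. The closed strap rests on the punch 4 mm higher than when down and crosses it above the cheek at x = +47 mm.
- strap_knob (a point): Grip point on the strap's black knob: on the axis of its upright round stem (16 mm diameter, 38 mm tall above the strap, then a head 22 mm wide, 8 mm thick), 90 mm from the pivot axis, 24 mm above the strap's top face (103 mm above the table when down). The knob spins freely on the strap, so the hand need not turn with it.
- jar: Bystander: small glass jar with black cap, 48 mm wide, 62 mm high. Origin under its centre.
- tape: Bystander: tape roll, 90 mm wide, 24 mm high. Origin under its centre.
- spool: Bystander: blue thread spool, 56 mm wide, 58 mm high. Origin under its centre.
- dye: Bystander: blue dye bottle, 44 mm wide, 100 mm high. Origin under its centre.
- mallet: Bystander: wooden mallet lying on the table, 260 mm long.
- brush: Bystander: brush lying on the table, 200 mm long.
There are look-alikes about, which are no part of the job. Of the things that look like the punch, the smaller one is meant.

How it is judged (in metres and radians):
On the way, in this order (a step that is already met when the one before it is completed fails the run):
1. the punch lies in both V-notches and its butt is pushed onto the buffer with at least 4 N (y of punch in the frame of fixture between -0.0025 and 0.0025 m and z of punch in the frame of fixture between 0.0595 and 0.0645 m and angle between the x axis of punch and the x axis of fixture, either way round below 0.05 rad and contact force between punch and stop above 4 N), for 0.1 s.
2. the strap lies across the punch and its spring presses on it (x of strap_knob in the frame of fixture between 0.029 and 0.065 m and y of strap_knob in the frame of fixture between 0.01 and 0.045 m and contact force between strap and punch above 4 N), for 0.2 s.
At the end, for the whole second after the job is handed in: Punch at rest in both V-notches (axis within 2.5 mm of the V's centre line sideways and in height, parallel within 0.05 rad), butt on the buffer (gap under 2.5 mm), strap at rest across it (knob within 18 mm of square) pressing with more than 4 N (all of step 2 and y of punch in the frame of fixture between -0.0025 and 0.0025 m and z of punch in the frame of fixture between 0.0595 and 0.0645 m and angle between the x axis of punch and the x axis of fixture, either way round below 0.05 rad and distance between punch_butt and buffer_c0 below 0.007 m and linear speed of each of punch, strap below 0.01 m/s); the robot touches nothing.
It fails at once if the punch is forced into the fixture (contact forces of notches, stop and strap on it add up to more than 60 N) (contact force between punch and fixture above 60 N).
It fails at once if the strap strikes or squeezes the punch with more than 25 N (contact force between strap and punch above 25 N).
It fails at once if the strap is let snap down onto the punch (faster than 0.3 m/s while across it) (x of strap_knob in the frame of fixture between 0.029 and 0.065 m and y of strap_knob in the frame of fixture between 0.01 and 0.045 m and linear speed of strap above 0.3 m/s).
It fails at once if the butt is rammed into the stop with more than 20 N (contact force between punch and stop above 20 N).
It fails at once if another thing is moved by more than 15 mm (distance of any of spare, jar, tape, spool, dye, mallet, brush from where it was at the start of the episode above 0.015 m).
It also fails if it takes over 64 s, if anything falls off the work surface, if the arm or the gripper's body presses on something with over 40 N, if the wrist force passes 120 N, or if a joint passes its speed limit or range.

### The arm

A 6-joint arm with a two-finger parallel gripper is mounted at the origin on the work surface. World frame = base frame: x ahead of the robot, y to its left, z up, the work surface at z = 0. Lengths are in mm, angles in rad, forces in N, time in s.
With the tool pointing down it reaches from about 300 to 775 mm from the base axis. Payload 14.6 kg.
Tool frame: the origin (TCP) lies between the finger pads; the fingertips stand 8 mm ahead of it and the grasp point (between the pads) lies 11 mm behind it; y points along the fingers, x is the direction in which the jaws open and shut, and the axes are right-handed (so a half turn about y gives the same grasp; the last joint's range is limited). The gripper opens to 94 mm and grips with 3 to 60 N. Pads are 16 mm wide; open, the fingers measure 119 mm over their backs; the gripper's body (75 mm by 177 mm) begins 78 mm behind the grasp point.
Start: joints at [1.266, 0.3, 1.521, -0, 1.321, -0.067], TCP at [129.559, 534.512, 181.046] pointing down, gripper open.
Joint ranges: [-3.03, 3.03], [-0.79, 2.21], [0.23, 2.52], [-1.04, 4.18], [0, 3.07], [-2.55, 2.55]. Speed limits (rad/s): [2.22, 2.22, 2.57, 3.14, 3.14, 3.14].

### API

Orientations are given as [roll, pitch, yaw] about the fixed x, y, z axes, in that order (R = Rz(yaw) Ry(pitch) Rx(roll)).
In Python, from cell import read_state, imaging, order gives the robot as it stands. The module is installed in compiled form; this text tells all that it offers.
- The arm moves only by the shell command python3 -m handwheel 'ROWS' [FORCE]. ROWS is JSON, a list that holds one entry, the list of rows, each a list of 7 numbers: the shift along the tool's x, y, z in mm, then the turn, a rotation vector about the tool's x, y, z in degrees, then the opening, from -1 (shut) to 1 (fully open), so that 0 is half open. A call has 1 to 5 rows; each row is the pose to reach, as a shift and turn from the pose measured when the call began, along the tool's axes at that moment; what a row does not reach only later rows make up. A row lasts 1/12 s, in which the tool goes at most 41.7 mm and 7.16 degrees, less where a joint would pass 70% of its speed; a pose out of reach is approached as far as the arm can. A call with a gripper value outside its range is refused whole. The fingers move at their own pace and stop on an object; FORCE is the grip in N (left out, the last holds). Time passes only in rows, so rows that repeat a pose let the fingers close. It gives the time, the measured TCP pose, the force and the opening at its end, in the units of the state.
- read_state(): the state, without advancing time (a new reading comes with each control period).
- imaging.camera(name): name is "side" or "top" or "wrist"; returns (picture, depth): 420x560x3 uint8, red, green, blue; 420x560 float32, mm along the optical axis (not along the pixel's ray), 0 where there is no reading.
- imaging.get_calibration(name): a dict with "mtx" (3x3 intrinsics, pixels), "world_from_camera" (4x4, takes a point from camera to world coordinates); the wrist camera has in their place "hand_eye" (4x4, takes a point from camera to tool coordinates, whose origin is the TCP and whose axes are the tool frame's). Camera axes: x right, y down, z forward; pixel columns grow to the right and rows downward; lengths in mm; the calibration is good to about 2 mm. The wrist camera is an equidistant fisheye: a pixel r from the principal point sees the ray r / f radians off the axis. A picture is of the moment at which its call begins: read the wrist's pose just before it. get_calibration takes no time and is no camera call.
- order.sign_off(): hands the job in, once; it reports no verdict.
The state is a dict: "clock": time; "joints": joint angles; "qd": joint speeds; "effort": joint torques, N m; "eef_pos": TCP position; "eef_rot": TCP orientation; "wrist_force": force on the tool from outside, world axes, zero at the start; "moment": the same for the moment, N m; "finger_gap": finger opening in mm.
Only numpy, scipy, OpenCV 4.12 (cv2) and the standard library are available. Lean on these libraries where they do the work, as an engineer would, in place of code of your own. Each camera call takes 0.05 s, during which the arm holds its last target.

## Working session

There is one attempt and no reset: what is moved stays moved. The work goes in short steps, Python scripts to look and compute and a shell command to move; the robot and the scene stay as the last step left them, time stands still between calls to the robot, and variables do not carry over. Pictures are saved under pics/ and viewed, and the job is handed in when it is done.

```bash
mkdir -p pics; ls; python3 - <<'E'
from cell import read_state, imaging, order
import cv2, numpy as np
print(read_state())
for n in ["side","top","wrist"]:
    c=imaging.get_calibration(n); print(n,{k:np.round(v,3).tolist() if hasattr(v,'__len__') else v for k,v in c.items()})
for n in ["side","top"]:
    p,d=imaging.camera(n)
    cv2.imwrite(f"pics/{n}0.png",p[:,:,::-1]); np.save(f"pics/{n}0.npy",d)
E
```

```text
pics
{'clock': 0.0, 'joints': array([ 1.26636576e+00,  3.00475198e-01,  1.52159282e+00,  1.82346278e-06,
        1.32070502e+00, -6.66149504e-02]), 'qd': array([-2.62804035e-05,  8.08554712e-04, -1.94856211e-03,  6.33929592e-04,
       -1.96315973e-03,  2.66659402e-04]), 'effort': array([ 1.59705891e-03, -5.31809735e+01, -3.52733624e+01,  7.08385441e-02,
        2.43708916e-02, -9.34445234e-05]), 'eef_pos': array([129.48989653, 534.23253292, 180.4791387 ]), 'eef_rot': array([-1.57071599e+00,  1.17764563e-03,  1.33298031e+00]), 'wrist_force': array([ 0.92746829, -1.52811428,  0.6884338 ]), 'moment': array([-0.00171435,  0.02704363, -0.00801292]), 'finger_gap': 93.9768291580178}
side {'mtx': [[444.456, 0.0, 281.466], [0.0, 444.456, 200.993], [0.0, 0.0, 1.0]], 'world_from_camera': [[-0.964, -0.198, 0.177, 342.11], [-0.265, 0.741, -0.617, 815.573], [-0.009, -0.642, -0.767, 1111.596], [0.0, 0.0, 0.0, 1.0]]}
top {'mtx': [[451.324, 0.0, 289.728], [0.0, 451.324, 209.213], [0.0, 0.0, 1.0]], 'world_from_camera': [[0.003, -0.985, 0.173, 381.714], [-1.0, -0.003, -0.004, 15.074], [0.005, -0.173, -0.985, 1272.173], [0.0, 0.0, 0.0, 1.0]]}
wrist {'mtx': [[325.192, 0.0, 280.399], [0.0, 325.192, 213.411], [0.0, 0.0, 1.0]], 'hand_eye': [[1.0, -0.001, 0.0, -0.424], [-0.0, -0.269, 0.963, -203.344], [-0.0, -0.963, -0.269, 77.89], [0.0, 0.0, 0.0, 1.0]]}
```

View pics/side0.png

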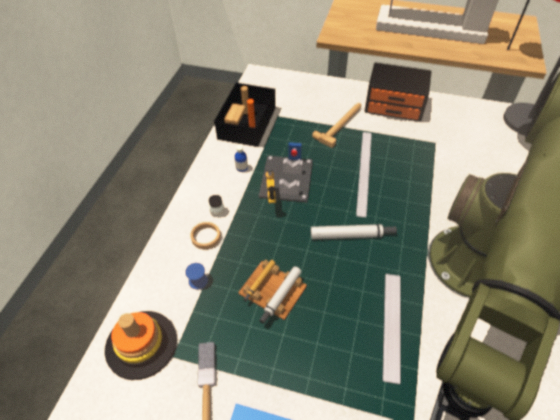

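View pics/top0.png

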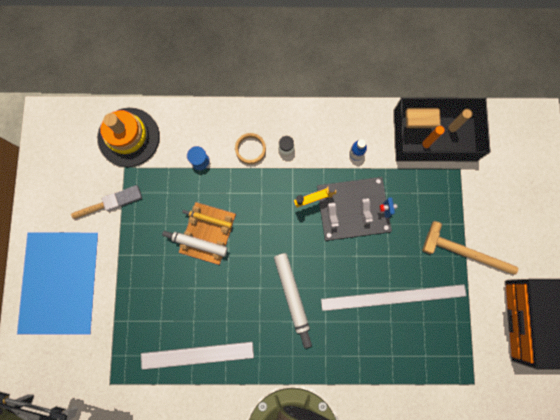

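```bash
python3 - <<'E'
import cv2
p=cv2.imread("pics/top0.png")
cv2.imwrite("pics/t_rest.png",cv2.resize(p[190:275,155:245],None,fx=7,fy=7,interpolation=cv2.INTER_CUBIC))
cv2.imwrite("pics/t_fix.png",cv2.resize(p[170:250,285:405],None,fx=6,fy=6,interpolation=cv2.INTER_CUBIC))
p=cv2.imread("pics/side0.png")
cv2.imwrite("pics/s_fix.png",cv2.resize(p[135:225,250:325],None,fx=6,fy=6,interpolation=cv2.INTER_CUBIC))
E
```

```text
(no output)
```

View pics/t_rest.png

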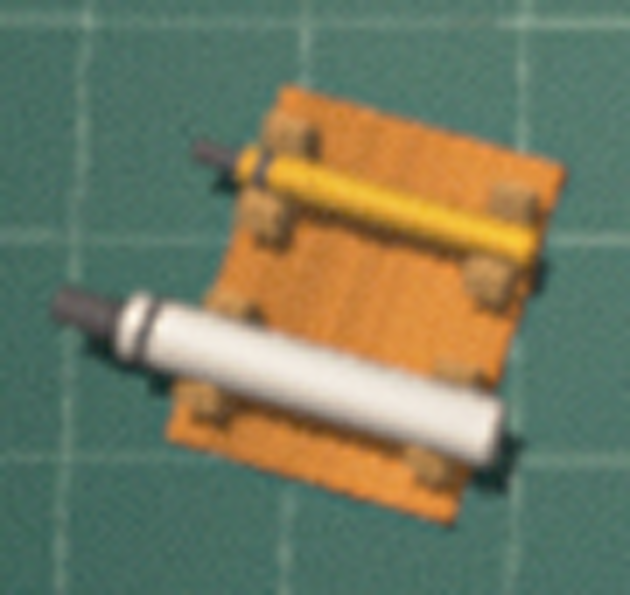

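View pics/t_fix.png

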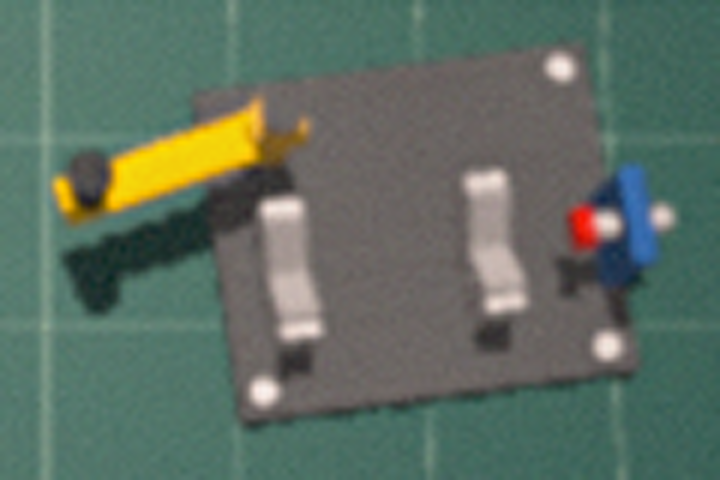

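View pics/s_fix.png

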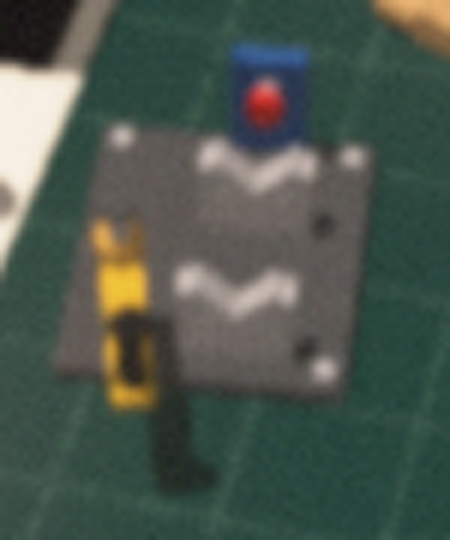

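```bash
cat > h.py <<'E'
import numpy as np, cv2
from scipy.spatial.transform import Rotation as R
from cell import read_state, imaging
def calib(n):
    c=imaging.get_calibration(n); return np.array(c['mtx']),np.array(c.get('world_from_camera',c.get('hand_eye')))
def px_at_z(n,u,v,z):
    K,T=calib(n); d=np.array([(u-K[0,2])/K[0,0],(v-K[1,2])/K[1,1],1.]); w=T[:3,:3]@d; o=T[:3,3]
    return o+w*(z-o[2])/w[2]
def px_depth(n,u,v,dep):
    K,T=calib(n); d=np.array([(u-K[0,2])/K[0,0],(v-K[1,2])/K[1,1],1.]); return T[:3,:3]@(d*dep)+T[:3,3]
def cloud(n,dep):
    K,T=calib(n); v,u=np.mgrid[:dep.shape[0],:dep.shape[1]]
    d=np.stack([(u-K[0,2])/K[0,0],(v-K[1,2])/K[1,1],np.ones(u.shape)],-1)*dep[...,None]
    return d@T[:3,:3].T+T[:3,3]
def proj(n,p):
    K,T=calib(n); q=T[:3,:3].T@(np.array(p)-T[:3,3]); return K[:2,:2]@(q[:2]/q[2])+K[:2,2]
def wpose(s):
    T=np.eye(4); T[:3,:3]=R.from_euler('xyz',s['eef_rot']).as_matrix(); T[:3,3]=s['eef_pos']; return T
# wrist fisheye
def wray(u,v,T):
    K,H=calib('wrist'); x=(u-K[0,2])/K[0,0]; y=(v-K[1,2])/K[1,1]; r=np.hypot(x,y)+1e-12
    d=np.array([x/r*np.sin(r),y/r*np.sin(r),np.cos(r)])
    M=T@H; return M[:3,3],M[:3,:3]@d
def w_at_z(u,v,z,T):
    o,d=wray(u,v,T); return o+d*(z-o[2])/d[2]
def wproj(p,T):
    K,H=calib('wrist'); M=T@H; q=M[:3,:3].T@(np.array(p)-M[:3,3]); rr=np.hypot(q[0],q[1])+1e-12
    th=np.arctan2(rr,q[2]); return np.array([K[0,2]+K[0,0]*th*q[0]/rr,K[1,2]+K[1,1]*th*q[1]/rr])
def wlook(name):
    s=read_state(); T=wpose(s); p,d=imaging.camera('wrist'); cv2.imwrite(f'pics/{name}.png',p[:,:,::-1]); np.savez(f'pics/{name}.npz',T=T,d=d); print(s['clock'],s['eef_pos'],s['eef_rot']); return p,d,T
E
python3 - <<'E'
from h import *
d=np.load('pics/top0.npy')
C=cloud('top',d)
def cr(x,y,o,s): return (o[0]+(x+.5)/s-.5,o[1]+(y+.5)/s-.5)
for nm,x,y,z in [('cylL',128,328,38),('cylR',493,430,38),('tip',62,305,38)]:
    u,v=cr(x,y,(155,190),7); print(nm,u,v,px_at_z('top',u,v,z).round(1),C[int(round(v)),int(round(u))].round(1))
for nm,x,y,z in [('c1a',283,210,65),('c1b',303,330,65),('c2a',487,182,65),('c2b',508,303,65),('b1',560,68,12),('b2',608,346,12),('b3',264,392,12),('knob',90,165,130),('red',583,227,62),('post',285,125,75)]:
    u,v=cr(x,y,(285,170),6); print(nm,u,v,px_at_z('top',u,v,z).round(1),C[int(round(v)),int(round(u))].round(1))
E
```

```text
cylL 172.85714285714286 236.42857142857144 [521.8 330.2  38. ] [521.7 327.   49.2]
cylR 225.0 251.0 [482.2 186.2  38. ] [481.5 184.9  47. ]
tip 163.42857142857142 233.14285714285714 [530.7 356.5  38. ] [530.3 355.7  45.2]
c1a 331.75 204.58333333333334 [ 607.1 -104.5   65. ] [ 606.7 -105.6   60.8]
c1b 335.0833333333333 224.58333333333334 [ 552.2 -112.8   65. ] [ 551.4 -112.8   62.6]
c2a 365.75 199.91666666666666 [ 620.4 -197.5   65. ] [ 620.8 -198.7   61.5]
c2b 369.25 220.08333333333334 [ 564.8 -205.5   65. ] [ 565.9 -205.8   59.4]
b1 377.9166666666667 180.91666666666666 [ 686.5 -243.2   12. ] [ 684.7 -242.1   18.7]
b2 385.9166666666667 227.25 [ 552.5 -261.6   12. ] [ 552.5 -260.7   17.4]
b3 328.5833333333333 234.91666666666669 [530.3 -99.7  12. ] [ 529.8 -100.6   14.5]
knob 299.5833333333333 197.08333333333334 [614.4 -15.2 130. ] [615.3 -16.4 126.4]
red 381.75 207.41666666666666 [ 600.3 -241.1   62. ] [ 599.7 -239.8   71.6]
post 332.0833333333333 190.41666666666666 [ 644.4 -104.9   75. ] [ 381.7   15.1 1272.2]
```

```bash
cat > go.py <<'E'
import sys
from h import *
# usage: go.py x y z yaw_deg  -> delta in tool frame
x,y,z,yaw=map(float,sys.argv[1:5])
s=read_state(); T=wpose(s)
Rt=R.from_euler('xyz',[-np.pi/2,0,np.radians(yaw)]).as_matrix()
d=T[:3,:3].T@(np.array([x,y,z])-T[:3,3]); rv=np.degrees(R.from_matrix(T[:3,:3].T@Rt).as_rotvec())
print('t=%.2f'%s['clock'],d.round(1).tolist(),rv.round(2).tolist(),'F',s['wrist_force'].round(1).tolist(),'gap',round(s['finger_gap'],1))
E
python3 go.py 502 258 150 -15.4
```

```text
t=0.10 [-180.7, 30.7, -427.1] [0.04, 91.77, -0.05] F [0.3, -0.4, -0.2] gap 93.8
```

```bash
python3 -m handwheel '[[[-180.7,30.7,-427.1,0,91.77,0,1],[-180.7,30.7,-427.1,0,91.77,0,1],[-180.7,30.7,-427.1,0,91.77,0,1],[-180.7,30.7,-427.1,0,91.77,0,1],[-180.7,30.7,-427.1,0,91.77,0,0.06]]]' 20; python3 go.py 502 258 150 -15.4
```

```text
clock: 0.52
eef_pos: [297.6, 409.1, 166.9]
eef_rot: [-1.571, 0.001, 0.702]
wrist_force: [-0.0, 0.7, 1.1]
finger_gap: 90.3
t=0.52 [58.5, 16.9, -247.4] [0.04, 55.63, -0.01] F [-0.0, 0.7, 1.1] gap 90.3
```

```bash
python3 -m handwheel '[[[58.5,17,-247.4,0,55.6,0,0.06],[58.5,17,-247.4,0,55.6,0,0.06],[58.5,17,-247.4,0,55.6,0,0.06],[58.5,17,-247.4,0,55.6,0,0.06],[58.5,17,-247.4,0,55.6,0,0.06]]]'; python3 go.py 502 258 150 -15.4
```

```text
clock: 0.93
eef_pos: [464.6, 285.0, 152.9]
eef_rot: [-1.572, 0.0, 0.077]
wrist_force: [0.5, 1.3, 0.6]
finger_gap: 57.4
t=0.93 [35.2, 2.9, -29.8] [0.04, 19.8, -0.01] F [0.5, 1.3, 0.6] gap 57.4
```

```bash
python3 -m handwheel '[[[35.2,3,-29.8,0,19.8,0,0.06],[35.2,3,-29.8,0,19.8,0,0.06],[35.2,3,-29.8,0,19.8,0,0.06],[35.2,3,-29.8,0,19.8,0,0.06],[35.2,3,-29.8,0,19.8,0,0.06]]]'; python3 go.py 502 258 150 -15.4; python3 -c "
from h import *
p,d,T=wlook('w1')
print(wproj([502,258,51],T))"
```

```text
clock: 1.35
eef_pos: [501.8, 258.0, 149.6]
eef_rot: [-1.572, 0.001, -0.266]
wrist_force: [-0.2, -0.2, -0.0]
finger_gap: 49.8
t=1.35 [0.2, -0.4, 0.1] [0.06, 0.18, -0.04] F [-0.2, -0.2, -0.0] gap 49.8
1.35 [501.82037192 257.96760194 149.61336988] [-1.57190212e+00  6.20026992e-04 -2.65596125e-01]
[280.21424861 206.86483629]
```

View pics/w1.png

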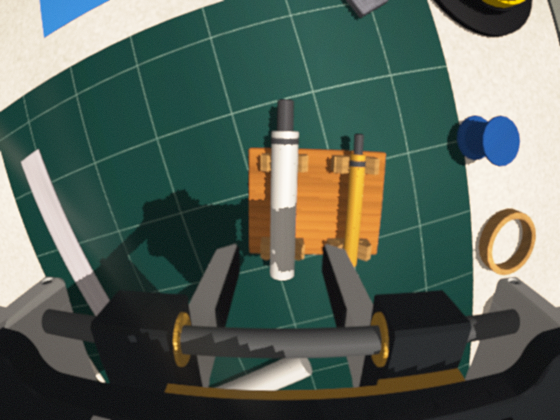

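```bash
python3 - <<'E'
import cv2
p=cv2.imread("pics/w1.png")
cv2.imwrite("pics/w1c.png",cv2.resize(p[90:290,235:400],None,fx=3,fy=3,interpolation=cv2.INTER_CUBIC))
E
```

```text
(no output)
```

View pics/w1c.png

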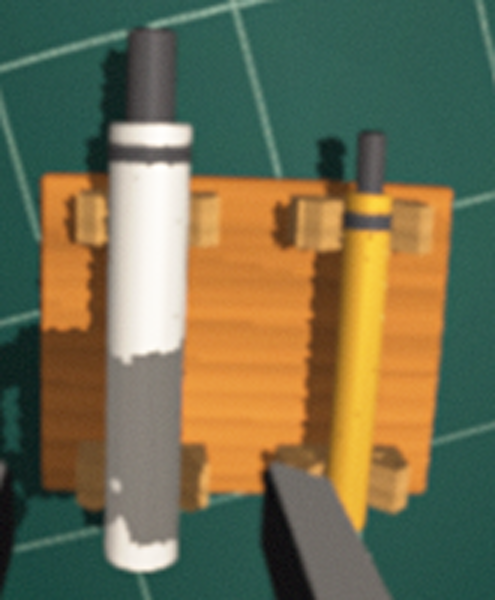

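```bash
python3 - <<'E'
from h import *
T=np.load('pics/w1.npz')['T']
f=lambda x,y:(235+(x+.5)/3-.5,90+(y+.5)/3-.5)
A=w_at_z(*f(150,126),48,T);B=w_at_z(*f(141.5,570),51,T)
# axis sideways from edges at z=38ish
print('front',A.round(1),'butt',B.round(1),np.linalg.norm(A-B)); v=A-B; print(np.degrees(np.arctan2(v[1],v[0])),(A+B)/2)
for a,b in [((107,135),(193,135)),((107,300),(186,300)),((105,540),(178,540))]:
    P=w_at_z(*f(*a),40,T);Q=w_at_z(*f(*b),40,T); print((P+Q)/2,np.linalg.norm(P-Q))
E
```

```text
front [524.8 325.8  48. ] butt [483.1 182.4  51. ] 149.33582543502243
73.8051889119901 [503.94786663 254.11430509  49.5       ]
[524.08917325 322.8711626   40.        ] 27.346058734999463
[508.94991    271.24084783  40.        ] 25.841693129355047
[484.81574878 188.48248786  40.        ] 25.828295480447224
```

```bash
python3 go.py 504 254.3 27 -16.25
```

```text
t=1.40 [3.3, 122.8, -3.1] [0.06, 1.09, -0.02] F [0.4, 0.1, -0.2] gap 49.9
```

```bash
python3 -m handwheel '[[[3.3,30,-3.1,0,1.1,0,0.06],[3.3,65,-3.1,0,1.1,0,0.06],[3.3,95,-3.1,0,1.1,0,0.06],[3.3,115,-3.1,0,1.1,0,0.06],[3.3,122.8,-3.1,0,1.1,0,0.06]]]'; python3 go.py 504 254.3 27 -16.25
```

```text
clock: 1.82
eef_pos: [502.2, 254.1, 24.1]
eef_rot: [-1.574, 0.004, -0.28]
wrist_force: [0.6, -1.0, -0.9]
finger_gap: 50.0
t=1.82 [1.7, -2.9, 0.7] [0.21, 0.21, -0.21] F [0.6, -1.0, -0.9] gap 50.0
```

```bash
python3 -m handwheel '[[[1.7,-2.5,0.7,0,0,0,0.06],[1.7,-2.5,0.7,0,0,0,-1],[1.7,-2.5,0.7,0,0,0,-1],[1.7,-2.5,0.7,0,0,0,-1],[1.7,-2.5,0.7,0,0,0,-1]]]' 30;python3 -m handwheel '[[[0,0,0,0,0,0,-1],[0,0,0,0,0,0,-1]]]' 30; python3 go.py 504 254.3 120 -16.25
```

```text
clock: 2.23
eef_pos: [504.5, 254.6, 27.7]
eef_rot: [-1.573, 0.002, -0.28]
wrist_force: [-0.7, -0.1, -0.2]
finger_gap: 26.5
clock: 2.4
eef_pos: [504.8, 254.8, 28.4]
eef_rot: [-1.573, 0.001, -0.279]
wrist_force: [0.5, -0.6, 0.0]
finger_gap: 13.4
t=2.40 [-0.8, -91.6, -0.8] [0.1, 0.24, -0.08] F [0.5, -0.6, 0.0] gap 13.4
```

```bash
python3 -c "
from h import *
p,d,T=wlook('w2')
print(read_state()['finger_gap'])
p,d=imaging.camera('side');cv2.imwrite('pics/s2.png',cv2.resize(p[200:370,180:400,::-1],None,fx=3,fy=3))"
```

```text
2.4 [504.82407053 254.75037722  28.35761902] [-1.57255461e+00  1.36395694e-03 -2.79393708e-01]
9.073442372625202
```

View pics/w2.png

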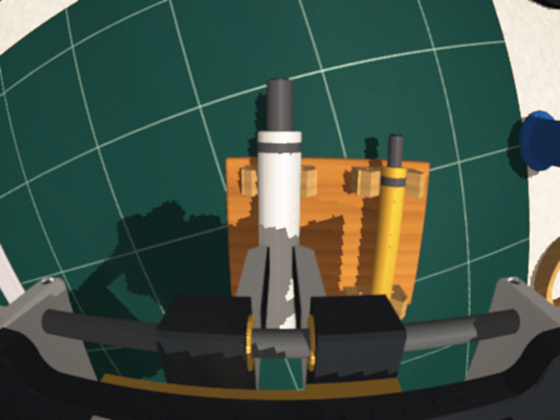

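View pics/s2.png

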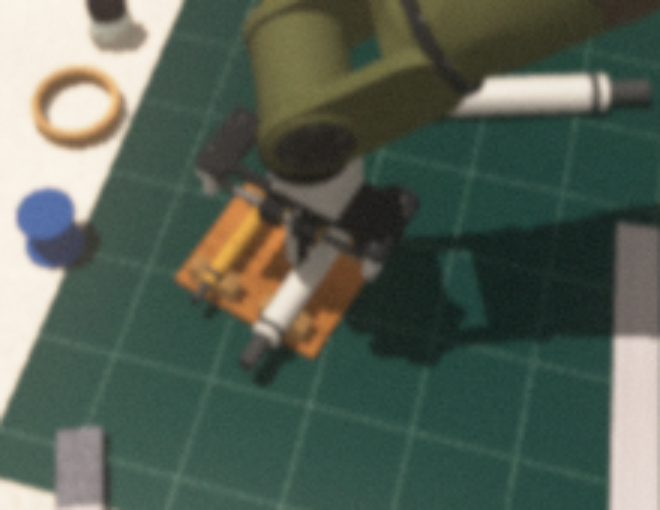

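```bash
python3 -c "
from h import *
z=np.load('pics/w2.npz');T=z['T'];d=z['d']
for p in [(0,0,0),(0,8,0),(0,-11,0),(13,8,8),(-13,8,8),(4.5,8,8),(-4.5,8,8)]:
    w=(T@np.array([*p,1]))[:3]; print(p,w.round(1),wproj(w,T).round(1))
for v in (200,240,255,270,290,310): print(v,d[v,240:325:6].round(0))
p=cv2.imread('pics/w2.png');cv2.imwrite('pics/w2c.png',cv2.resize(p[120:400,190:370],None,fx=3,fy=3)[:,:,:])
"; python3 -c "
from h import *
print(read_state()['clock'],read_state()['finger_gap'])"
```

```text
(0, 0, 0) [504.8 254.8  28.4] [279.9 243.9]
(0, 8, 0) [504.8 254.7  20.4] [279.9 239.7]
(0, -11, 0) [504.8 254.8  39.4] [279.9 250. ]
(13, 8, 8) [519.5 258.8  20.3] [298.9 228.7]
(-13, 8, 8) [494.5 266.   20.4] [260.9 228.8]
(4.5, 8, 8) [511.3 261.2  20.3] [286.5 228.8]
(-4.5, 8, 8) [502.7 263.7  20.3] [273.3 228.8]
200 [230. 231. 230. 200. 190. 187. 186. 186. 187. 189. 230. 229. 229. 230.
 230.]
240 [238. 239. 238. 238. 195. 194. 192. 194. 193. 196. 238. 238. 238. 237.
 238.]
255 [241. 242. 175. 176. 175. 196. 195. 194. 197. 179. 174. 174. 176. 241.
 242.]
270 [244. 156. 157. 157. 159. 200. 198. 196. 199. 161. 157. 156. 156. 156.
 245.]
290 [137. 137. 137. 137. 140. 203. 202. 201. 203. 160. 136. 137. 138. 137.
 137.]
310 [ 79.  79. 121. 121. 130. 206. 205. 206.   0. 148. 124. 122.  82.  80.
  79.]
2.5 5.263044632011597
```

View pics/w2c.png

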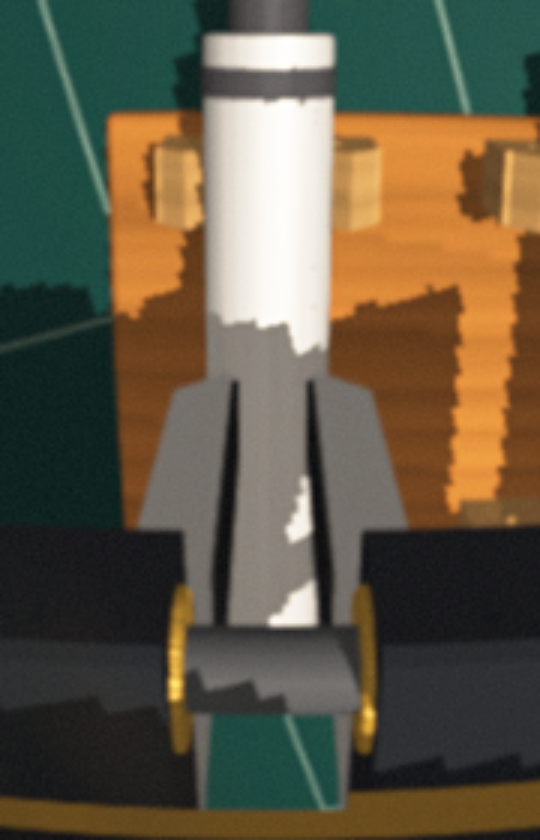

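```bash
python3 -c "
from h import *
for n in ('w1','w2'):
  z=np.load(f'pics/{n}.npz');T=z['T'];d=z['d']
  K,H=calib('wrist')
  pts=[(258,252),(302,252),(262,262),(280,252),(280,200),(242,240),(225,260),(335,260),(232,250),(330,250)]
  for u,v in pts:
    x=(u-K[0,2])/K[0,0]; y=(v-K[1,2])/K[1,1]; r=np.hypot(x,y)
    q=np.array([x/r*np.sin(r),y/r*np.sin(r),np.cos(r)]); q=q/q[2]*d[v,u]
    t=H@np.array([*q,1]); print(n,u,v,d[v,u].round(0),'tool',t[:3].round(1),'world',(T@t)[:3].round(1))
"
```

```text
w1 258 252 371.0 tool [-25.3 141.8 -64.2] world [460.4 202.5   7.9]
w1 302 252 343.0 tool [ 23.3 116.3 -53.8] world [510.1 199.8  33.3]
w1 262 262 381.0 tool [-21.3 148.1 -79.6] world [460.2 186.6   1.7]
w1 280 252 324.0 tool [ -0.   98.8 -46.5] world [489.5 213.   50.8]
w1 280 200 309.0 tool [ 0.  98.   7.1] world [503.6 264.7  51.6]
w1 242 240 374.0 tool [-44.  148.7 -52.2] world [445.5 219.    1. ]
w1 225 260 167.0 tool [-28.6 -49.1   9.6] world [476.8 274.7 198.7]
w1 335 260 168.0 tool [ 28.9 -48.4   9.3] world [532.2 259.3 198. ]
w1 232 250 182.0 tool [-27.1 -33.5   9. ] world [478.1 273.8 183.1]
w1 330 250 182.0 tool [ 28.4 -33.7   9. ] world [531.6 259.2 183.2]
w2 258 252 180.0 tool [-12.1 -36.    8.9] world [495.7 266.7  64.4]
w2 302 252 179.0 tool [ 12.3 -36.4   9. ] world [519.2 260.1  64.7]
w2 262 262 166.0 tool [ -9.1 -50.5   9.3] world [498.7 266.3  78.9]
w2 280 252 194.0 tool [  0.1 -22.2   3.2] world [505.8 257.9  50.5]
w2 280 200 186.0 tool [  0.1 -22.3  35.3] world [514.7 288.7  50.6]
w2 242 240 237.0 tool [-27.8  19.6  -4.5] world [476.8 258.    8.8]
w2 225 260 250.0 tool [-43.   27.9 -24.4] world [456.7 243.1   0.6]
w2 335 260 243.0 tool [ 41.8  20.9 -21.4] world [539.  222.6   7.4]
w2 232 250 240.0 tool [-35.7  20.2 -12.8] world [466.9 252.3   8.2]
w2 330 250 240.0 tool [ 37.4  20.6 -13. ] world [537.2 231.9   7.8]
```

```bash
cat >> h.py <<'E'
def wcloud(d):
    K,H=calib('wrist'); v,u=np.mgrid[:d.shape[0],:d.shape[1]]
    x=(u-K[0,2])/K[0,0]; y=(v-K[1,2])/K[1,1]; r=np.hypot(x,y)+1e-9
    q=np.stack([x/r*np.tan(r)*d,y/r*np.tan(r)*d,d],-1); return q@H[:3,:3].T+H[:3,3]
E
python3 -c "
from h import *
for n,us in (('w1',(230,235,332,340)),('w2',(252,258,264,296,302,308))):
  d=np.load(f'pics/{n}.npz')['d']; t=wcloud(d)
  for u in us:
    print(n,u,[(v,*t[v,u].round(0).astype(int)) for v in range(238,270,3)])
  b=t[:,:,1]; print([ (v,t[v,200].round(0).tolist(),t[v,300].round(0).tolist()) for v in range(285,400,12)])
"
```

```text
w1 230 [(238, np.int64(-58), np.int64(149), np.int64(-50)), (241, np.int64(-58), np.int64(148), np.int64(-53)), (244, np.int64(-59), np.int64(150), np.int64(-58)), (247, np.int64(-29), np.int64(-29), np.int64(9)), (250, np.int64(-28), np.int64(-35), np.int64(9)), (253, np.int64(-27), np.int64(-39), np.int64(9)), (256, np.int64(-27), np.int64(-43), np.int64(9)), (259, np.int64(-26), np.int64(-48), np.int64(10)), (262, np.int64(-26), np.int64(-49), np.int64(9)), (265, np.int64(-26), np.int64(-51), np.int64(8)), (268, np.int64(-25), np.int64(-55), np.int64(8))]
w1 235 [(238, np.int64(-52), np.int64(149), np.int64(-50)), (241, np.int64(-52), np.int64(149), np.int64(-54)), (244, np.int64(-27), np.int64(-24), np.int64(9)), (247, np.int64(-26), np.int64(-27), np.int64(8)), (250, np.int64(-26), np.int64(-30), np.int64(7)), (253, np.int64(-25), np.int64(-35), np.int64(8)), (256, np.int64(-25), np.int64(-39), np.int64(7)), (259, np.int64(-24), np.int64(-43), np.int64(8)), (262, np.int64(-24), np.int64(-43), np.int64(6)), (265, np.int64(-24), np.int64(-42), np.int64(4)), (268, np.int64(-25), np
[... 4761 characters left out ...]
 (259, np.int64(15), np.int64(-47), np.int64(9)), (262, np.int64(15), np.int64(-51), np.int64(9)), (265, np.int64(14), np.int64(-54), np.int64(9)), (268, np.int64(14), np.int64(-57), np.int64(9))]
[(285, [-65.0, 27.0, -47.0], [9.0, -75.0, 9.0]), (297, [-21.0, -129.0, 34.0], [8.0, -86.0, 9.0]), (309, [-20.0, -134.0, 33.0], [8.0, -94.0, 8.0]), (321, [-19.0, -140.0, 33.0], [8.0, -93.0, 2.0]), (333, [-18.0, -144.0, 33.0], [5.0, -136.0, 28.0]), (345, [-18.0, -145.0, 30.0], [5.0, -139.0, 26.0]), (357, [-19.0, -145.0, 27.0], [5.0, -139.0, 22.0]), (369, [-19.0, -145.0, 22.0], [19.0, 28.0, -138.0]), (381, [-19.0, -146.0, 19.0], [19.0, 29.0, -155.0]), (393, [-19.0, -150.0, 19.0], [5.0, -150.0, 20.0])]
```

```bash
python3 -m handwheel '[[[-0.8,-15,-0.8,0,0.2,0,0.06],[-0.8,-15,-0.8,0,0.2,0,0.06],[-0.8,-15,-0.8,0,0.2,0,0.06],[-0.8,-15,-0.8,0,0.2,0,0.06],[-0.8,-15,-0.8,0,0.2,0,0.06]]]' 30; python3 go.py 504 254.3 -5 -16.25
```

```text
clock: 2.92
eef_pos: [503.4, 254.0, 42.4]
eef_rot: [-1.573, 0.002, -0.283]
wrist_force: [-0.2, 0.1, 0.0]
finger_gap: 35.2
t=2.92 [0.6, 47.4, 0.5] [0.15, 0.04, -0.14] F [-0.2, 0.1, 0.0] gap 35.2
```

```bash
python3 -m handwheel '[[[0.6,0,0.5,0,0,0,0.06],[0.6,5,0.5,0,0,0,0.06],[0.6,18,0.5,0,0,0,0.06],[0.6,32,0.5,0,0,0,0.06],[0.6,44,0.5,0,0,0,0.06]]]' 30; python3 go.py 504 254.3 -5 -16.25
```

```text
clock: 3.33
eef_pos: [503.7, 254.1, -3.0]
eef_rot: [-1.574, 0.003, -0.283]
wrist_force: [0.5, 0.6, -0.6]
finger_gap: 49.7
t=3.33 [0.2, 2.0, 0.3] [0.18, 0.04, -0.17] F [0.5, 0.6, -0.6] gap 49.7
```

```bash
python3 -m handwheel '[[[0.2,1,0.3,0,0,0,-1],[0.2,1,0.3,0,0,0,-1],[0.2,1,0.3,0,0,0,-1],[0.2,1,0.3,0,0,0,-1],[0.2,1,0.3,0,0,0,-1]]]' 30; python3 -m handwheel '[[[0,0,0,0,0,0,-1],[0,0,0,0,0,0,-1]]]'; python3 go.py 504 254.3 70 -16.25
```

```text
clock: 3.75
eef_pos: [503.6, 254.7, -3.4]
eef_rot: [-1.574, 0.004, -0.283]
wrist_force: [-5.2, 1.1, 2.5]
finger_gap: 25.2
clock: 3.92
eef_pos: [503.7, 254.8, -3.0]
eef_rot: [-1.573, 0.003, -0.283]
wrist_force: [-0.2, 0.7, -3.4]
finger_gap: 25.5
t=3.92 [0.2, -73.0, -0.6] [0.14, 0.05, -0.19] F [-0.2, 0.7, -3.4] gap 25.5
```

```bash
python3 -m handwheel '[[[0,-10,0,0,0,0,-1],[0,-30,0,0,0,0,-1],[0,-60,0,0,0,0,-1],[0,-90,0,0,0,0,-1],[0,-120,0,0,0,0,-1]]]'; python3 go.py 520 -270 117 8
```

```text
clock: 4.33
eef_pos: [504.1, 254.8, 119.2]
eef_rot: [-1.573, 0.003, -0.283]
wrist_force: [0.6, 0.4, -2.4]
finger_gap: 25.2
t=4.33 [161.8, 2.9, -499.5] [0.09, -24.21, -0.19] F [0.6, 0.4, -2.4] gap 25.2
```

```bash
python3 -m handwheel '[[[10,2,-30,0,-2,0,-1],[23,2,-70,0,-4,0,-1],[36,2,-110,0,-6,0,-1],[49,2,-150,0,-8,0,-1],[62,2,-190,0,-10,0,-1]]]'; python3 go.py 520 -270 117 8
```

```text
clock: 4.75
eef_pos: [510.3, 54.8, 118.5]
eef_rot: [-1.573, 0.002, -0.106]
wrist_force: [1.8, -0.4, -3.0]
finger_gap: 25.3
t=4.75 [44.1, 2.0, -321.9] [0.08, -14.08, -0.13] F [1.8, -0.4, -3.0] gap 25.3
```

```bash
python3 -m handwheel '[[[6,1,-40,0,-2,0,-1],[12,2,-81,0,-5,0,-1],[17,2,-122,0,-8,0,-1],[22,2,-163,0,-11,0,-1],[27,2,-200,0,-14,0,-1]]]'; python3 go.py 520 -270 117 8
```

```text
clock: 5.17
eef_pos: [515.5, -149.5, 117.8]
eef_rot: [-1.573, 0.002, 0.14]
wrist_force: [0.5, 0.8, -1.8]
finger_gap: 25.3
t=5.17 [-12.4, 1.1, -119.9] [0.11, 0.03, -0.09] F [0.5, 0.8, -1.8] gap 25.3
```

```bash
python3 -m handwheel '[[[-4,0,-35,0,0,0,-1],[-8,0,-70,0,0,0,-1],[-12,1,-105,0,0,0,-1],[-12.4,1,-120,0,0,0,-1],[-12.4,1,-120,0,0,0,-1]]]'; python3 -m handwheel '[[[0,0,0,0,0,0,-1],[0,0,0,0,0,0,-1]]]'; python3 -c "
from h import *
p,d,T=wlook('w3')
cv2.imwrite('pics/w3c.png',cv2.resize(p[60:330,270:530,::-1],None,fx=2.2,fy=2.2,interpolation=cv2.INTER_CUBIC))"
```

```text
clock: 5.58
eef_pos: [519.6, -273.3, 117.6]
eef_rot: [-1.574, 0.001, 0.137]
wrist_force: [-0.1, 0.1, -3.5]
finger_gap: 25.1
clock: 5.75
eef_pos: [519.6, -273.0, 118.1]
eef_rot: [-1.574, 0.001, 0.137]
wrist_force: [-0.3, 0.5, -3.5]
finger_gap: 25.1
5.75 [ 519.57662212 -272.96650802  118.12982299] [-1.57376722e+00  9.46692712e-04  1.36719622e-01]
```

View pics/w3.png

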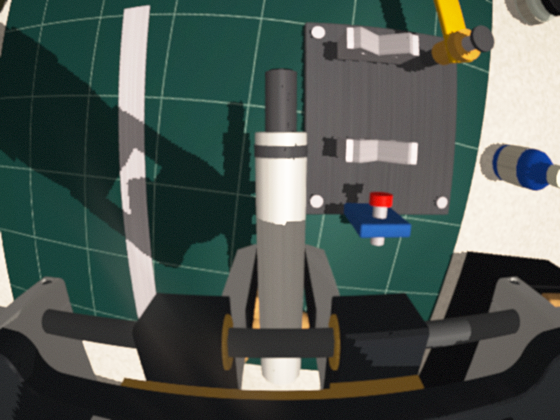

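View pics/w3c.png

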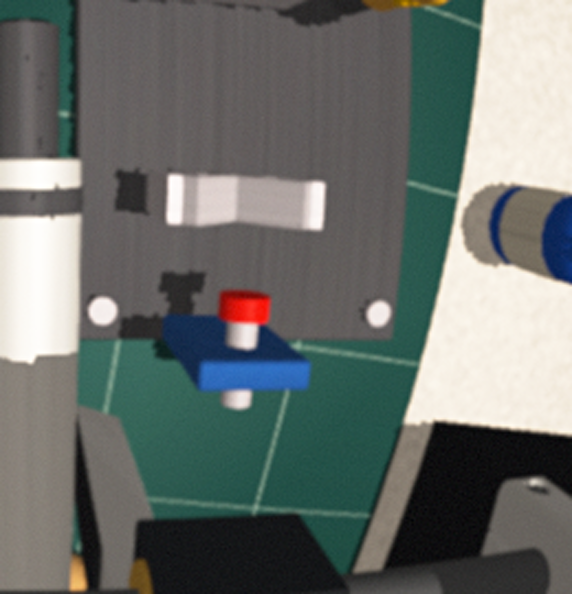

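```bash
python3 - <<'E'
from h import *
Z=np.load('pics/w3.npz');T=Z['T'];t=wcloud(Z['d']);W=t@T[:3,:3].T+T[:3,3]
p=cv2.imread('pics/w3.png')
# lips: pixels with z in 62..68 in cheek regions, bright
for nm,(u0,u1,v0,v1) in dict(far=(340,425,22,62),near=(340,425,135,170)).items():
    w=W[v0:v1,u0:u1]; m=(w[...,2]>62)&(w[...,2]<68); q=w[m]; print(nm,m.sum(),q.mean(0).round(1),q.min(0).round(1),q.max(0).round(1))
    m2=(w[...,2]>40)&(w[...,2]<68);q=w[m2]; print('  all',m2.sum(),np.percentile(q,[1,50,99],axis=0).round(1).tolist())
    # V valley: z vs position across
    ax=np.array([-.139,.990]);ay=np.array([-.990,-.139]); s=(q[:,:2]-[586,-155])@ay; a=(q[:,:2]-[586,-155])@ax
    print('  along',np.percentile(a,[2,50,98]).round(1))
    for lo in range(-34,36,4):
        k=(s>=lo)&(s<lo+4)
        if k.sum(): print('   ',lo+2,k.sum(),q[k,2].mean().round(1))
# red
hsv=cv2.cvtColor(p,cv2.COLOR_BGR2HSV); m=((hsv[...,0]<8)|(hsv[...,0]>172))&(hsv[...,1]>180)&(hsv[...,2]>120)
m[:170]=0;m[230:]=0;m[:,:350]=0;m[:,420:]=0
q=W[m]; print('red',m.sum(),np.percentile(q,[2,50,98],axis=0).round(1).tolist()); a=(q[:,:2]-[586,-155])@ax; s=(q[:,:2]-[586,-155])@ay; print(np.percentile(a,[2,50,98]),np.percentile(s,[2,50,98]))
# bolts
f=lambda x,y:(270+(x+.5)/2.2-.5,60+(y+.5)/2.2-.5)
for x,y in [(102,311),(378,314)]: print('bolt',w_at_z(*f(x,y),14,T).round(1))
E
```

```text
far 246 [ 582.1 -111.5   63.4] [ 558.1 -123.7   62. ] [608.1 -99.4  66.6]
  all 1785 [[551.4, -123.9, 41.1], [584.2, -113.0, 56.4], [613.8, -99.9, 64.9]]
  along [34.7 42.2 52.5]
    -32 103 57.8
    -28 78 58.1
    -24 123 61.1
    -20 140 58.4
    -16 136 55.2
    -12 130 51.5
    -8 116 47.9
    -4 100 44.5
    0 66 46.4
    4 83 49.9
    8 79 53.0
    12 95 56.8
    16 98 59.5
    20 147 60.6
    24 127 58.0
    28 150 53.3
near 246 [ 594.  -204.4   63.4] [ 570.5 -215.5   62. ] [ 620.4 -192.6   65.7]
  all 1656 [[564.0, -215.9, 40.7], [596.5, -204.0, 58.1], [626.0, -192.4, 64.7]]
  along [-58.7 -49.6 -41. ]
    -32 84 59.4
    -28 71 60.2
    -24 92 63.1
    -20 132 60.5
    -16 133 56.1
    -12 123 52.4
    -8 122 48.3
    -4 105 44.7
    0 67 45.9
    4 70 49.6
    8 78 53.4
    12 78 57.4
    16 85 61.2
    20 127 62.3
    24 113 59.2
    28 173 54.1
red 283 [[590.8, -248.4, 57.6], [598.8, -242.6, 69.5], [609.2, -238.6, 72.2]]
[-93.94800261 -88.45839842 -85.13572014] [-10.98618271  -0.44519606   7.30772321]
bolt [ 553.6 -264.1   14. ]
bolt [ 688.4 -246.    14. ]
```

```bash
python3 - <<'E'
from h import *
p=cv2.imread('pics/w3.png')
cv2.imwrite('pics/w3d.png',cv2.resize(p[60:260,230:330],None,fx=4,fy=3,interpolation=cv2.INTER_CUBIC))
Z=np.load('pics/w3.npz');t=wcloud(Z['d'])
for v in range(140,240,12):
    r=t[v,240:325]; m=(r[:,1]>-75)&(r[:,1]<-25); q=r[m]; k=q[:,1].argmin(); print(v,240+np.where(m)[0][[0,-1]],q[[0,-1],0].round(1),'mid',((q[0,0]+q[-1,0])/2).round(2),'crown y',np.percentile(q[:,1],5).round(1),'z',q[:,2].mean().round(1))
for v in (75,90,110): 
    r=t[v,240:325]; m=(r[:,1]>-75)&(r[:,1]<-25); q=r[m]; print(v,q[[0,-1],0].round(1),'crown',np.percentile(q[:,1],5).round(1),'z',q[:,2].mean().round(1))
E
```

```text
140 [255 305] [-12.  12.] mid -0.01 crown y -54.7 z 70.7
152 [254 307] [-12.7  13.1] mid 0.18 crown y -55.5 z 65.1
164 [255 306] [-12.4  12.8] mid 0.18 crown y -54.3 z 59.4
176 [256 306] [-11.7  13.2] mid 0.71 crown y -54.8 z 53.7
188 [256 305] [-11.9  12.3] mid 0.21 crown y -54.5 z 48.0
200 [256 305] [-12.   12.4] mid 0.18 crown y -54.7 z 42.1
212 [256 305] [-12.3  12.7] mid 0.21 crown y -54.5 z 36.1
224 [257 304] [-11.7  12.1] mid 0.18 crown y -54.7 z 30.1
236 [257 304] [-11.9  12.2] mid 0.16 crown y -54.2 z 23.8
75 [-7.2  7.7] crown -49.4 z 101.8
90 [-7.2  7.7] crown -49.6 z 94.5
110 [-7.2  7.7] crown -49.8 z 84.9
```

View pics/w3d.png

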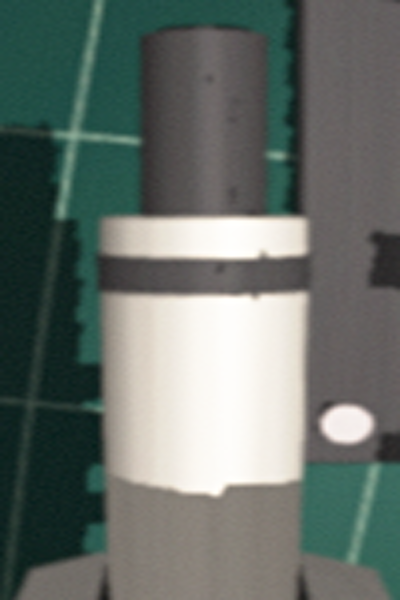

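```bash
python3 go.py 587.1 -143 118 7.4
```

```text
t=5.80 [84.5, -0.3, 119.1] [0.17, 0.47, -0.05] F [-0.8, 0.4, -3.0] gap 24.9
```

```bash
python3 -m handwheel '[[[17,0,24,0,0,0,-1],[40,0,56,0,0,0,-1],[62,0,87,0,0.4,0,-1],[79,0,111,0.15,0.4,0,-1],[84.5,0,119,0.15,0.45,0,-1]]]'; python3 -m handwheel '[[[0,0,0,0,0,0,-1],[0,0,0,0,0,0,-1]]]';python3 go.py 587.1 -143 40 7.4
```

```text
clock: 6.22
eef_pos: [588.4, -138.3, 118.0]
eef_rot: [-1.57, 0.0, 0.134]
wrist_force: [-0.2, 0.1, -2.6]
finger_gap: 25.3
clock: 6.38
eef_pos: [588.4, -137.3, 118.3]
eef_rot: [-1.571, 0.0, 0.136]
wrist_force: [0.1, -0.8, -2.3]
finger_gap: 25.3
t=6.38 [-2.1, 78.3, -5.5] [-0.01, 0.4, -0.01] F [0.1, -0.8, -2.3] gap 25.3
```

```bash
python3 -m handwheel '[[[-2,10,-5.5,0,0.4,0,-1],[-2,30,-5.5,0,0.4,0,-1],[-2,50,-5.5,0,0.4,0,-1],[-2,68,-5.5,0,0.4,0,-1],[-2,76,-5.5,0,0.4,0,-1]]]'; python3 -m handwheel '[[[0,0,0,0,0,0,-1],[0,0,0,0,0,0,-1]]]';python3 go.py 587.1 -143 24 7.4;  python3 -c "
from h import *
p,d,T=wlook('w4')"
```

```text
clock: 6.8
eef_pos: [585.2, -144.2, 39.2]
eef_rot: [-1.569, 0.004, 0.127]
wrist_force: [-0.0, -0.7, -2.8]
finger_gap: 25.0
clock: 6.97
eef_pos: [584.5, -145.2, 38.8]
eef_rot: [-1.569, 0.005, 0.126]
wrist_force: [0.5, 0.3, -2.7]
finger_gap: 25.1
t=6.97 [2.9, 14.8, 1.8] [-0.11, -0.19, -0.27] F [0.5, 0.3, -2.7] gap 25.1
6.9667 [ 584.49721092 -145.21765396   38.83786753] [-1.56890596  0.00471586  0.12586143]
```

View pics/w4.png

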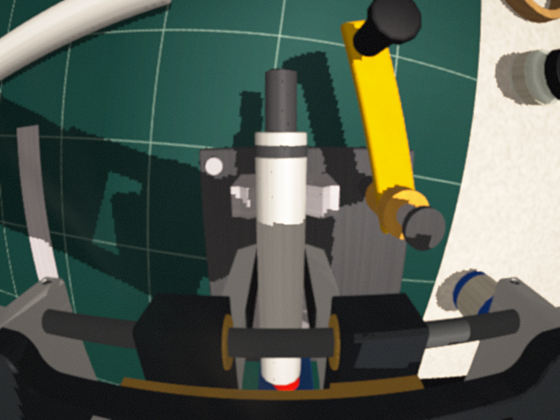

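```bash
python3 - <<'E'
from h import *
p=cv2.imread('pics/w4.png')
cv2.imwrite('pics/w4c.png',cv2.resize(p[160:240,210:370],None,fx=5,fy=5,interpolation=cv2.INTER_CUBIC))
Z=np.load('pics/w4.npz');T=Z['T'];t=wcloud(Z['d']);W=t@T[:3,:3].T+T[:3,3]
for v in (188,195,202,208):
    r=t[v,222:350]; w=W[v,222:350]; m=(w[:,2]>60)&(w[:,2]<68)&(abs(r[:,0])>14); u=np.where(m)[0]+222; q=r[m]
    L=q[q[:,0]<0,0];Rr=q[q[:,0]>0,0]; print(v,L.min().round(1),L.max().round(1),Rr.min().round(1),Rr.max().round(1),'z',w[m][:,2].mean().round(1),'mid outer',(L.min()+Rr.max())/2,'mid inner',(L.max()+Rr.min())/2, 'tz',q[:,2].mean().round(1))
E
```

```text
188 -25.8 -14.3 18.2 31.0 z 62.4 mid outer 2.6009916360263308 mid inner 1.9571140085094907 tz 42.5
195 -23.1 -14.4 19.3 30.5 z 62.6 mid outer 3.724767300045656 mid inner 2.4675404674297408 tz 38.5
202 -28.5 -14.5 20.1 30.6 z 62.0 mid outer 1.0600406312854531 mid inner 2.8245092471374758 tz 34.2
208 -25.1 -14.5 19.6 33.2 z 62.2 mid outer 4.060235533319229 mid inner 2.547230578131664 tz 30.7
```

View pics/w4c.png

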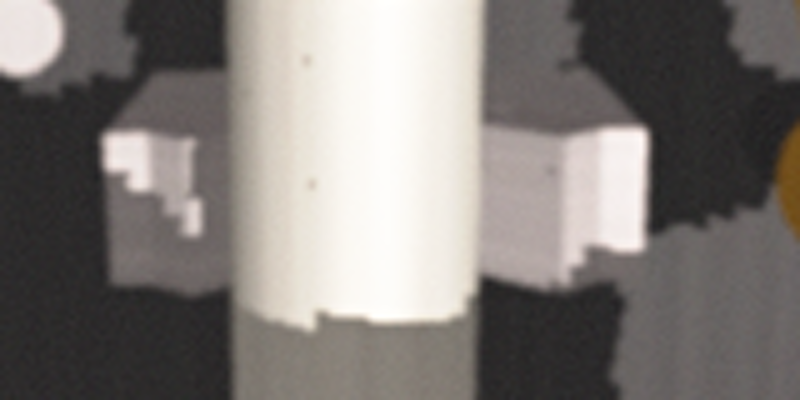

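```bash
python3 -m handwheel '[[[2.5,3,2,-0.1,-0.2,-0.27,-1],[2.5,7,2,-0.1,-0.2,-0.27,-1],[2.5,11,2,-0.1,-0.2,-0.27,-1],[2.5,14,2,-0.1,-0.2,-0.27,-1],[2.5,14,2,-0.1,-0.2,-0.27,-1]]]'; python3 go.py 587.1 -143 21 7.4
```

```text
clock: 7.43
eef_pos: [587.0, -142.6, 25.0]
eef_rot: [-1.571, -0.001, 0.13]
wrist_force: [1.1, 0.0, -2.1]
finger_gap: 25.3
t=7.43 [0.1, 4.0, -0.4] [0.0, 0.04, 0.03] F [1.1, 0.0, -2.1] gap 25.3
```

```bash
python3 -m handwheel '[[[0,1,-0.3,0,0,0,-1],[0,1.5,-0.3,0,0,0,-1],[0,2,-0.3,0,0,0,-1],[0,2,-0.3,0,0,0,-1]]]'; python3 -m handwheel '[[[0,0.5,0,0,0,0,-1],[0,1,0,0,0,0,-1],[0,1,0,0,0,0,-1]]]'; python3 go.py 587.1 -143 21 7.4
```

```text
clock: 7.77
eef_pos: [587.0, -142.9, 22.9]
eef_rot: [-1.571, -0.0, 0.13]
wrist_force: [-0.2, 0.8, -2.3]
finger_gap: 25.3
clock: 8.02
eef_pos: [587.0, -142.9, 21.9]
eef_rot: [-1.571, -0.0, 0.13]
wrist_force: [-0.6, 0.6, -4.1]
finger_gap: 25.1
t=8.02 [0.1, 0.9, -0.2] [-0.0, 0.04, 0.03] F [-0.6, 0.6, -4.1] gap 25.1
```

```bash
python3 -m handwheel '[[[0,0.5,0,0,0,0,-1],[0,1,0,0,0,0,-1],[0,1,0,0,0,0,-1]]]'; python3 -m handwheel '[[[0,0.5,0,0,0,0,-1],[0,0.5,0,0,0,0,-1],[0,0.5,0,0,0,0,-1]]]'
```

```text
clock: 8.27
eef_pos: [587.0, -142.8, 20.8]
eef_rot: [-1.571, -0.0, 0.13]
wrist_force: [0.4, 0.8, -2.3]
finger_gap: 25.6
clock: 8.52
eef_pos: [587.1, -142.9, 20.4]
eef_rot: [-1.571, -0.001, 0.13]
wrist_force: [0.2, 0.5, -1.3]
finger_gap: 25.5
```

```bash
python3 -m handwheel '[[[0,0.5,0,0,0,0,-1],[0,0.5,0,0,0,0,-1],[0,0.5,0,0,0,0,-1]]]'; python3 -m handwheel '[[[0,0.5,0,0,0,0,-1],[0,0.5,0,0,0,0,-1],[0,0.5,0,0,0,0,-1]]]'
```

```text
clock: 8.77
eef_pos: [587.3, -142.9, 20.3]
eef_rot: [-1.571, -0.001, 0.13]
wrist_force: [-1.9, 0.2, 2.1]
finger_gap: 25.4
clock: 9.02
eef_pos: [587.3, -143.0, 20.2]
eef_rot: [-1.571, -0.001, 0.13]
wrist_force: [-3.3, 1.8, 5.3]
finger_gap: 25.2
```

```bash
python3 -m handwheel '[[[0,0,0,0,0,0,-0.5],[0,0,0,0,0,0,-0.4],[0,0,0,0,0,0,-0.3],[0,0,0,0,0,0,-0.25],[0,0,0,0,0,0,-0.25]]]'; python3 - <<'E'
from h import *
p,d,T=wlook('w5'); s=read_state(); print(s['wrist_force'],s['finger_gap'])
t=wcloud(d);W=t@T[:3,:3].T+T[:3,3]
for v in range(140,240,12):
    r=t[v,240:325]; m=(r[:,1]>-65)&(r[:,1]<-25); q=r[m]; w=W[v,240:325][m]; print(v,'mid',((q[0,0]+q[-1,0])/2).round(2),'crown z',np.percentile(w[:,2],95).round(1))
E
```

```text
clock: 9.43
eef_pos: [587.3, -143.0, 20.1]
eef_rot: [-1.571, -0.001, 0.13]
wrist_force: [0.1, 0.3, 0.1]
finger_gap: 35.2
9.4333 [ 587.32115435 -142.98842846   20.10254475] [-1.57128754e+00 -1.31333338e-03  1.30020549e-01]
[-0.29539321  0.28812056  0.00089148] 35.183263335538555
140 mid -0.51 crown z 74.7
152 mid -0.33 crown z 75.4
164 mid -0.4 crown z 74.5
176 mid 0.09 crown z 74.7
188 mid 0.17 crown z 74.8
200 mid 1.0 crown z 74.4
212 mid 0.97 crown z 74.4
224 mid 1.08 crown z 74.6
236 mid -0.15 crown z 74.7
```

View pics/w5.png

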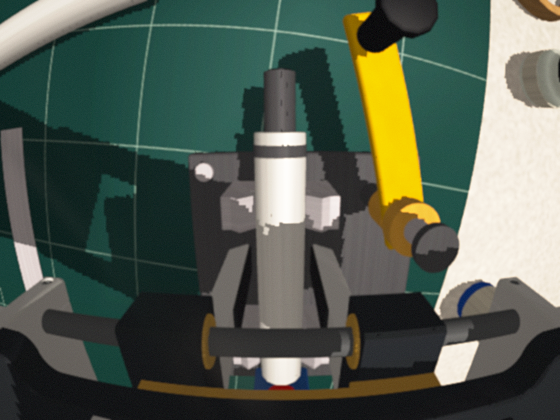

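```bash
python3 - <<'E'
import cv2
p=cv2.imread("pics/w5.png")
cv2.imwrite("pics/w5c.png",cv2.resize(p[60:260,230:330],None,fx=6,fy=3,interpolation=cv2.INTER_CUBIC))
E
```

```text
(no output)
```

View pics/w5c.png

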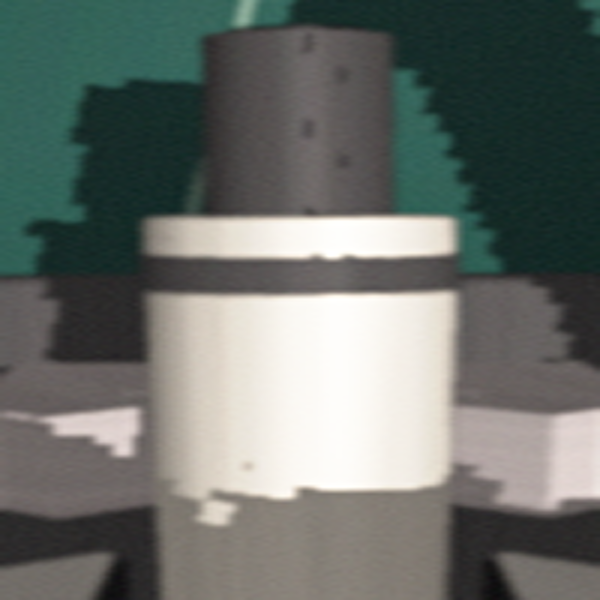

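```bash
python3 -m handwheel '[[[0,0,0,0,-0.35,0,-0.25],[0,0,0,0,-0.35,0,-1],[0,0,0,0,-0.35,0,-1],[0,0,0,0,-0.35,0,-1],[0,0,0,0,-0.35,0,-1]]]' 20; python3 go.py 588.9 -156.9 20.1 7.7
```

```text
clock: 9.9
eef_pos: [587.2, -143.0, 20.1]
eef_rot: [-1.571, -0.001, 0.136]
wrist_force: [-0.4, -1.2, 0.1]
finger_gap: 25.3
t=9.90 [-0.3, -0.0, -14.0] [0.03, 0.1, 0.07] F [-0.4, -1.2, 0.1] gap 25.3
```

```bash
python3 -m handwheel '[[[0,0,-2,0,0,0,-1],[0,0,-4,0,0,0,-1],[0,0,-6,0,0,0,-1],[0,0,-8,0,0,0,-1],[0,0,-8,0,0,0,-1]]]'; python3 -m handwheel '[[[0,0,-2,0,0,0,-1],[0,0,-4,0,0,0,-1],[0,0,-4,0,0,0,-1]]]'; python3 -m handwheel '[[[0,0,-1,0,0,0,-1],[0,0,-2,0,0,0,-1],[0,0,-2,0,0,0,-1]]]'
```

```text
clock: 10.32
eef_pos: [588.4, -151.3, 20.1]
eef_rot: [-1.571, -0.001, 0.136]
wrist_force: [0.0, 0.8, 0.2]
finger_gap: 25.6
clock: 10.57
eef_pos: [589.0, -155.8, 20.1]
eef_rot: [-1.572, -0.001, 0.136]
wrist_force: [-0.4, 0.1, 0.9]
finger_gap: 25.2
clock: 10.82
eef_pos: [589.3, -157.9, 20.1]
eef_rot: [-1.572, -0.001, 0.136]
wrist_force: [-0.7, 1.8, 0.3]
finger_gap: 25.5
```

```bash
python3 -m handwheel '[[[0,0,-1,0,0,0,-1],[0,0,-1,0,0,0,-1],[0,0,-1,0,0,0,-1]]]'; python3 -m handwheel '[[[0,0,-1,0,0,0,-1],[0,0,-1,0,0,0,-1],[0,0,-1,0,0,0,-1]]]';python3 -m handwheel '[[[0,0,-1,0,0,0,-1],[0,0,-1,0,0,0,-1],[0,0,-1,0,0,0,-1]]]'
```

```text
clock: 11.07
eef_pos: [589.4, -159.1, 20.1]
eef_rot: [-1.572, -0.001, 0.136]
wrist_force: [-0.6, 1.7, 1.0]
finger_gap: 25.4
clock: 11.32
eef_pos: [589.6, -160.2, 20.1]
eef_rot: [-1.572, -0.001, 0.136]
wrist_force: [-0.9, 0.7, 1.2]
finger_gap: 25.6
clock: 11.57
eef_pos: [589.7, -161.3, 20.1]
eef_rot: [-1.572, -0.001, 0.135]
wrist_force: [-1.7, 1.1, 0.9]
finger_gap: 25.3
```

```bash
python3 -m handwheel '[[[0,0,-0.7,0,0,0,-1],[0,0,-0.7,0,0,0,-1],[0,0,-0.7,0,0,0,-1]]]'; python3 -m handwheel '[[[0,0,-0.7,0,0,0,-1],[0,0,-0.7,0,0,0,-1],[0,0,-0.7,0,0,0,-1]]]';python3 -m handwheel '[[[0,0,-0.7,0,0,0,-1],[0,0,-0.7,0,0,0,-1],[0,0,-0.7,0,0,0,-1]]]'
```

```text
clock: 11.82
eef_pos: [589.8, -162.0, 20.1]
eef_rot: [-1.572, -0.001, 0.135]
wrist_force: [-1.3, 2.5, 0.8]
finger_gap: 25.6
clock: 12.07
eef_pos: [589.9, -162.8, 20.1]
eef_rot: [-1.572, -0.002, 0.135]
wrist_force: [0.0, 2.3, 0.9]
finger_gap: 25.3
clock: 12.32
eef_pos: [590.0, -163.5, 20.1]
eef_rot: [-1.572, -0.002, 0.135]
wrist_force: [-0.2, 3.0, 0.3]
finger_gap: 25.4
```

```bash
python3 -m handwheel '[[[0,0,-0.6,0,0,0,-1],[0,0,-0.6,0,0,0,-1],[0,0,-0.6,0,0,0,-1]]]'; python3 -m handwheel '[[[0,0,-0.6,0,0,0,-1],[0,0,-0.6,0,0,0,-1],[0,0,-0.6,0,0,0,-1]]]'; python3 - <<'E'
from h import *
p,d,T=wlook('w6')
E
```

```text
clock: 12.57
eef_pos: [590.1, -164.2, 20.1]
eef_rot: [-1.573, -0.002, 0.135]
wrist_force: [-0.1, 2.8, 0.6]
finger_gap: 25.8
clock: 12.82
eef_pos: [590.2, -164.7, 20.1]
eef_rot: [-1.572, -0.002, 0.135]
wrist_force: [-0.9, 4.8, 0.6]
finger_gap: 25.3
12.8167 [ 590.21093647 -164.67838153   20.09534511] [-1.57225099e+00 -1.53143477e-03  1.35405649e-01]
```

View pics/w6.png

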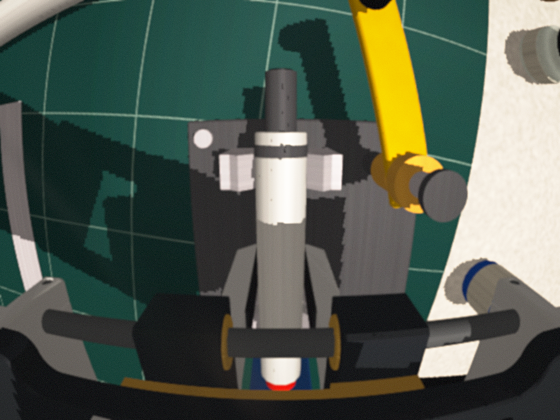

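```bash
python3 -m handwheel '[[[0,0,-0.5,0,0,0,-1],[0,0,-0.5,0,0,0,-1],[0,0,-0.5,0,0,0,-1]]]'; python3 -m handwheel '[[[0,0,-0.5,0,0,0,-1],[0,0,-0.5,0,0,0,-1],[0,0,-0.5,0,0,0,-1]]]'
```

```text
clock: 13.12
eef_pos: [590.2, -164.8, 20.1]
eef_rot: [-1.572, -0.001, 0.136]
wrist_force: [-1.7, 6.0, 1.1]
finger_gap: 25.2
clock: 13.37
eef_pos: [590.2, -164.8, 20.1]
eef_rot: [-1.571, -0.001, 0.136]
wrist_force: [-2.2, 7.5, 2.2]
finger_gap: 25.8
```

```bash
python3 -m handwheel '[[[0,0,-0.8,0,0,0,-1],[0,0,-0.8,0,0,0,-1],[0,0,-0.8,0,0,0,-1]]]'; python3 -m handwheel '[[[0,0,-0.8,0,0,0,-1],[0,0,-0.8,0,0,0,-1],[0,0,-0.8,0,0,0,-1]]]'
```

```text
clock: 13.62
eef_pos: [590.2, -164.8, 20.1]
eef_rot: [-1.57, -0.001, 0.136]
wrist_force: [-2.1, 9.3, 2.0]
finger_gap: 25.4
clock: 13.87
eef_pos: [590.2, -164.8, 20.1]
eef_rot: [-1.569, -0.0, 0.136]
wrist_force: [-2.9, 9.4, 3.4]
finger_gap: 25.7
```

```bash
python3 -m handwheel '[[[0,0,-1.1,0,0,0,-1],[0,0,-1.1,0,0,0,-1],[0,0,-1.1,0,0,0,-1]]]'; python3 -c "
from h import *
p,d,T=wlook('w7')
cv2.imwrite('pics/w7c.png',cv2.resize(p[280:410,220:340,::-1],None,fx=5,fy=4,interpolation=cv2.INTER_CUBIC))
p,d=imaging.camera('side');cv2.imwrite('pics/s7.png',cv2.resize(p[130:220,250:340,::-1],None,fx=6,fy=6,interpolation=cv2.INTER_CUBIC))
p,d=imaging.camera('top');cv2.imwrite('pics/t7.png',cv2.resize(p[170:250,285:405,::-1],None,fx=6,fy=6,interpolation=cv2.INTER_CUBIC))
"
```

```text
clock: 14.12
eef_pos: [590.2, -165.0, 20.1]
eef_rot: [-1.567, 0.0, 0.136]
wrist_force: [-3.0, 9.7, 3.5]
finger_gap: 25.3
14.1167 [ 590.17328751 -164.96337416   20.07931619] [-1.56713645e+00  9.15425493e-05  1.36366268e-01]
```

View pics/w7c.png

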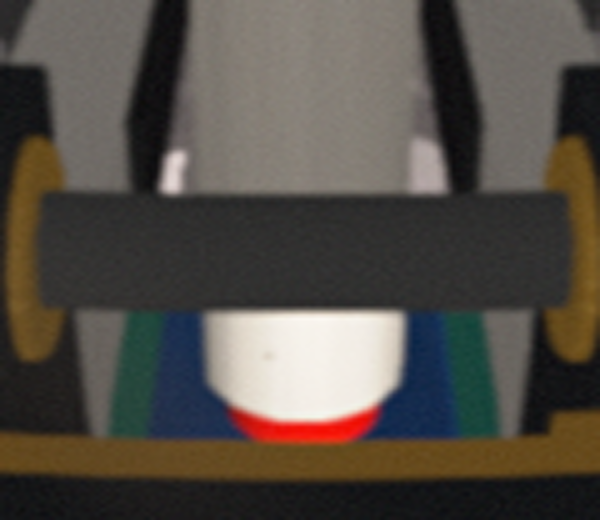

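View pics/s7.png

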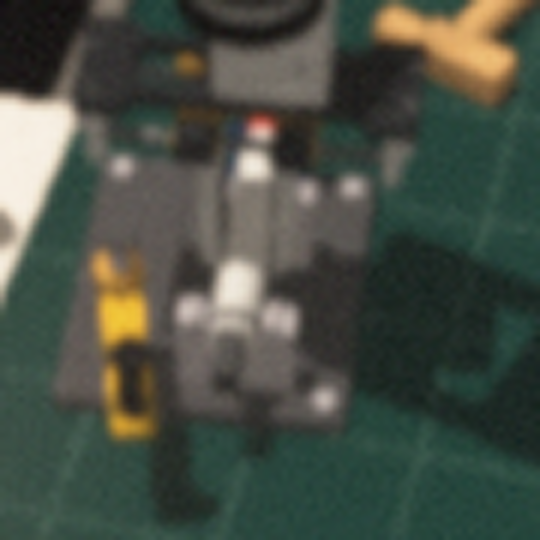

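View pics/t7.png

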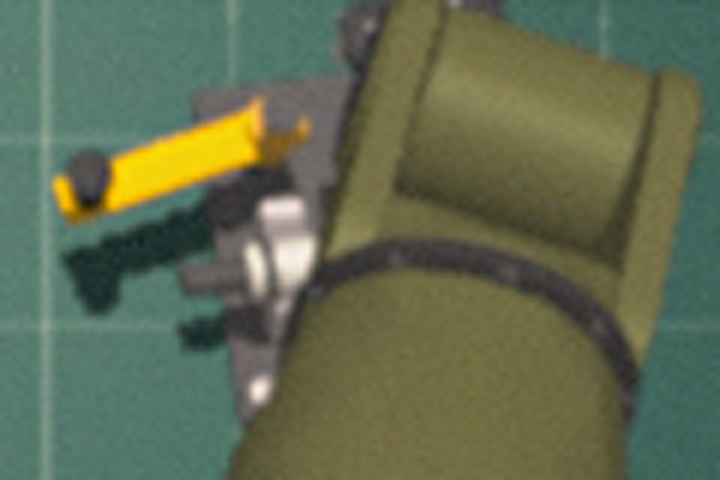

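```bash
python3 -m handwheel '[[[0,0,-1.2,-0.25,0,0,-1],[0,0,-1.3,-0.25,0,0,-1],[0,0,-1.3,-0.25,0,0,-1],[0,0,-1.3,-0.25,0,0,-1]]]'; python3 go.py 590 -165 20.1 7.8
```

```text
clock: 14.6
eef_pos: [590.2, -165.1, 20.0]
eef_rot: [-1.57, 0.001, 0.137]
wrist_force: [-3.4, 10.7, 4.0]
finger_gap: 25.0
t=14.60 [-0.2, -0.1, 0.1] [-0.05, 0.03, -0.04] F [-3.4, 10.7, 4.0] gap 25.0
```

```bash
python3 -m handwheel '[[[0,0,-1.5,-0.15,0,0,-1],[0,0,-1.6,-0.15,0,0,-1],[0,0,-1.6,-0.15,0,0,-1],[0,0,-1.6,-0.15,0,0,-1]]]'; python3 go.py 590 -165 20.1 7.8
```

```text
clock: 14.93
eef_pos: [590.2, -165.4, 20.1]
eef_rot: [-1.57, 0.001, 0.137]
wrist_force: [-4.1, 12.4, 5.3]
finger_gap: 25.6
t=14.93 [-0.1, -0.0, 0.4] [-0.02, 0.05, -0.07] F [-4.1, 12.4, 5.3] gap 25.6
```

```bash
python3 -m handwheel '[[[0,0,-1.2,0,0,0,-0.1],[0,0,-0.5,0,0,0,-0.1],[0,0,0,0,0,0,-0.1],[0,0,0,0,0,0,-0.1],[0,0,0,0,0,0,-0.1]]]'; python3 -c "
from h import *
print(read_state()['wrist_force'])
p,d,T=wlook('w8')
cv2.imwrite('pics/w8c.png',cv2.resize(p[280:410,220:340,::-1],None,fx=5,fy=4,interpolation=cv2.INTER_CUBIC))
"
```

```text
clock: 15.35
eef_pos: [590.2, -165.6, 20.1]
eef_rot: [-1.571, 0.001, 0.137]
wrist_force: [0.0, -0.1, -0.4]
finger_gap: 42.1
[ 0.03337483 -0.14190426 -0.3870549 ]
15.35 [ 590.2073401  -165.59773166   20.06940767] [-1.57070325e+00  1.12060011e-03  1.36845176e-01]
```

View pics/w8c.png

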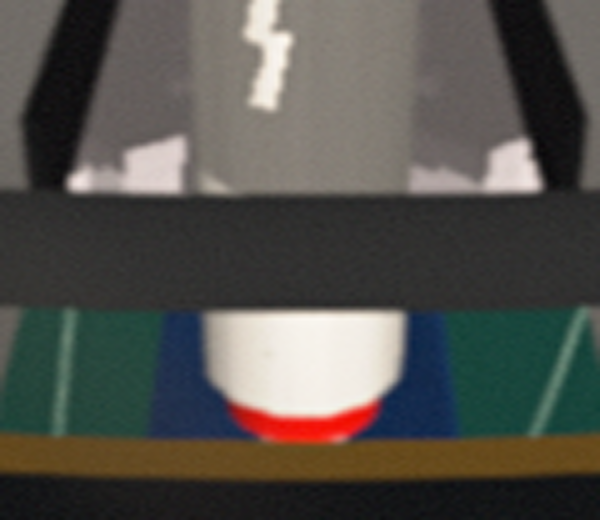

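View pics/w8.png

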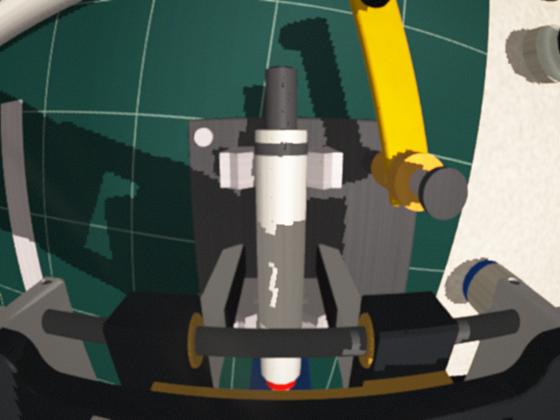

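```bash
python3 -m handwheel '[[[0,-10,0,0,0,0,-0.1],[0,-40,0,0,0,0,-0.1],[0,-75,0,0,0,0,-0.1],[0,-110,0,0,0,0,-0.1],[0,-120,0,0,0,0,-0.1]]]'; python3 go.py 612 -50 140 7.8
```

```text
clock: 15.82
eef_pos: [592.1, -166.2, 146.7]
eef_rot: [-1.574, -0.006, 0.137]
wrist_force: [0.5, -0.1, 0.7]
finger_gap: 42.3
t=15.82 [35.5, 6.5, 112.5] [0.2, 0.04, 0.34] F [0.5, -0.1, 0.7] gap 42.3
```

```bash
python3 -m handwheel '[[[10,6,30,0,0,0.2,-0.1],[20,6,65,0.2,0,0.3,-0.1],[30,6,95,0.2,0,0.3,-0.1],[35,6,110,0.2,0,0.3,-0.1],[35,6,110,0.2,0,0.3,-0.1]]]'; python3 -c "
from h import *
p,d,T=wlook('w9')
"
```

```text
clock: 16.23
eef_pos: [612.1, -49.4, 140.9]
eef_rot: [-1.571, -0.001, 0.14]
wrist_force: [-0.2, 0.1, -0.1]
finger_gap: 42.2
16.2333 [612.13796656 -49.44470965 140.87979177] [-1.57056685e+00 -9.71536955e-04  1.40028552e-01]
```

View pics/w9.png

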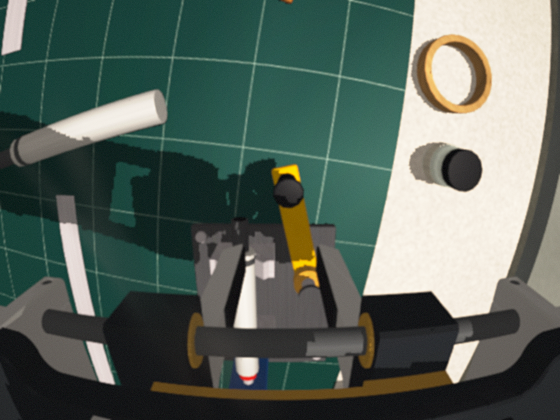

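```bash
python3 - <<'E'
from h import *
Z=np.load('pics/w9.npz');T=Z['T'];t=wcloud(Z['d']);W=t@T[:3,:3].T+T[:3,3]
p=cv2.imread('pics/w9.png'); cv2.imwrite('pics/w9c.png',cv2.resize(p[150:310,230:350],None,fx=5,fy=5)[:600])
w=W[170:210,270:310]; m=(w[...,2]>117)&(w[...,2]<132); q=w[m]; print('knob head',m.sum(),q.mean(0).round(1),np.percentile(q,[3,97],axis=0).round(1).tolist())
w=W[260:312,290:330]; m=(w[...,2]>108)&(w[...,2]<125); q=w[m]; print('post head',m.sum(),q.mean(0).round(1),np.percentile(q,[3,97],axis=0).round(1).tolist())
E
python3 go.py 615 -16 60 7.8
```

```text
knob head 759 [613.3 -17.5 124.4] [[604.0, -26.9, 121.9], [622.5, -8.2, 125.9]]
post head 452 [ 643.7 -101.6  114.5] [[635.3, -111.0, 111.1], [652.3, -92.8, 115.9]]
t=16.28 [7.8, 80.8, 34.5] [0.01, 0.17, 0.05] F [-0.2, -0.3, -0.2] gap 42.3
```

View pics/w9c.png

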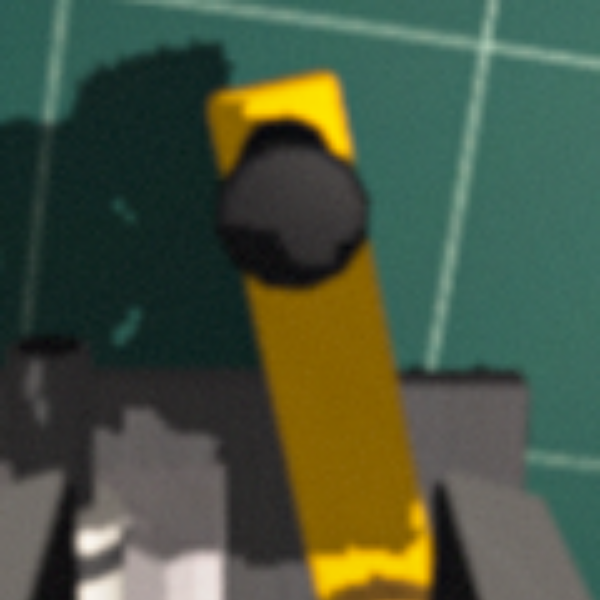

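```bash
python3 go.py 613.3 -17.5 130 7.8;  python3 -m handwheel '[[[6,5,15,0,0,0,-0.1],[6,11,32,0,0,0,-0.1],[6,11,31.7,0,0,0,-0.1],[6,11,31.7,0,0,0,-0.1]]]'; python3 go.py 613.3 -17.5 61 7.8
```

```text
t=16.28 [6.0, 10.8, 33.3] [0.01, 0.17, 0.05] F [-0.2, -0.3, -0.2] gap 42.3
clock: 16.62
eef_pos: [613.3, -19.8, 129.8]
eef_rot: [-1.571, -0.0, 0.139]
wrist_force: [-1.1, -0.7, 0.1]
finger_gap: 42.4
t=16.62 [0.3, 68.8, 2.3] [0.02, 0.18, 0.02] F [-1.1, -0.7, 0.1] gap 42.4
```

```bash
python3 -m handwheel '[[[0.3,10,2,0,0,0,-0.1],[0.3,28,2,0,0,0,-0.1],[0.3,46,2,0,0,0,-0.1],[0.3,60,2,0,0,0,-0.1],[0.3,66,2,0,0,0,-0.1]]]'; python3 go.py 613.3 -17.5 61 7.8; python3 -c "
from h import *
p,d,T=wlook('w10')
"
```

```text
clock: 17.03
eef_pos: [612.4, -18.9, 61.4]
eef_rot: [-1.571, 0.002, 0.138]
wrist_force: [0.5, -0.1, 0.6]
finger_gap: 42.0
t=17.03 [1.1, 0.4, 1.3] [-0.01, 0.11, -0.14] F [0.5, -0.1, 0.6] gap 42.0
17.0333 [612.36677191 -18.93830901  61.39187239] [-1.57068143  0.00239142  0.13804055]
```

View pics/w10.png

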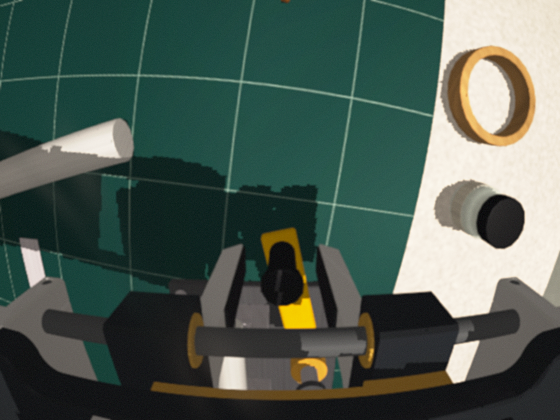

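Knob head at (282,285) is centred between the fingers, whose tips are at v≈247, straddling the stem. Closing.

```bash
python3 -m handwheel '[[[1,0.4,1.2,0,0,0,-1],[1,0.4,1.2,0,0,0,-1],[1,0.4,1.2,0,0,0,-1],[1,0.4,1.2,0,0,0,-1],[1,0.4,1.2,0,0,0,-1]]]' 30; python3 go.py 613.3 -17.5 61 7.8; 
```

```text
clock: 17.5
eef_pos: [613.5, -17.5, 61.5]
eef_rot: [-1.571, 0.002, 0.138]
wrist_force: [0.3, -0.0, 0.7]
finger_gap: 20.5
t=17.50 [-0.2, 0.5, 0.0] [0.0, 0.12, -0.1] F [0.3, -0.0, 0.7] gap 20.5
```

```bash
python3 -m handwheel '[[[0,0,0,0,0,0,-1],[0,0,0,0,0,0,-1],[0,0,0,0,0,0,-1]]]' 30; python3 -m handwheel '[[[0,-1,0,0,0,0,-1],[0,-2,0,0,0,0,-1],[0,-3,0,0,0,0,-1],[0,-3,0,0,0,0,-1]]]'; python3 -c "
from h import *
p,d,T=wlook('w11')
"
```

```text
clock: 17.75
eef_pos: [613.6, -17.6, 61.7]
eef_rot: [-1.571, 0.001, 0.138]
wrist_force: [1.0, -1.3, -0.2]
finger_gap: 20.6
clock: 18.08
eef_pos: [613.3, -18.2, 64.1]
eef_rot: [-1.572, 0.002, 0.138]
wrist_force: [1.9, -5.0, -8.0]
finger_gap: 20.7
18.0833 [613.27942335 -18.17527106  64.11579141] [-1.57156843  0.00239873  0.13790949]
```

View pics/w11.png

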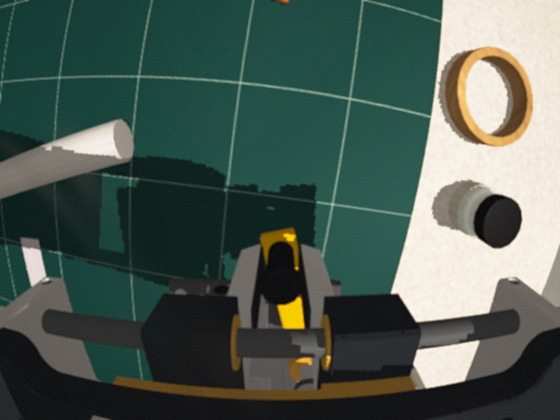

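```bash
python3 -m handwheel '[[[0,-2,0,0,0,0,-1],[0,-4,0,0,0,0,-1],[0,-6.5,0,0,0,0,-1],[0,-9,0,0,0,0,-1],[0,-10,0,0,0,0,-1]]]' 45; python3 -c "
from h import *
p,d,T=wlook('w12')
print(read_state()['wrist_force'],read_state()['moment'])
t=wcloud(d);W=t@T[:3,:3].T+T[:3,3]
hsv=cv2.cvtColor(p,cv2.COLOR_RGB2HSV); m=(hsv[...,0]>18)&(hsv[...,0]<32)&(hsv[...,1]>180); m[:225]=0;m[335:]=0;m[:,:255]=0;m[:,310:]=0
print(m.sum(),np.percentile(W[m],[5,50,95],axis=0).round(1))
for v in (232,236,240,305,315,322):
    k=np.where(m[v])[0]; 
    if len(k): print(v,k.min(),k.max(),W[v,k].mean(0).round(1))
"
```

```text
clock: 18.55
eef_pos: [612.9, -18.7, 73.5]
eef_rot: [-1.572, 0.004, 0.138]
wrist_force: [2.5, -5.3, -10.5]
finger_gap: 20.5
18.55 [612.91307048 -18.69567155  73.5381904 ] [-1.57200862  0.00371139  0.13765043]
[  2.1689684   -6.34691906 -11.42048355] [-1.06081088 -0.27647989  0.02926526]
1429 [[602.4 -72.8  85.5]
 [621.1 -22.8  88.1]
 [632.6  -5.3 133.5]]
232 263 294 [610.1  -7.2  83.8]
236 260 295 [609.9  -8.5  87.9]
240 260 296 [610.6 -10.9  88.2]
305 277 302 [624.1 -55.8  89.3]
315 280 303 [626.2 -60.9  93.4]
322 282 303 [628.2 -68.1  91.1]
```

View pics/w12.png

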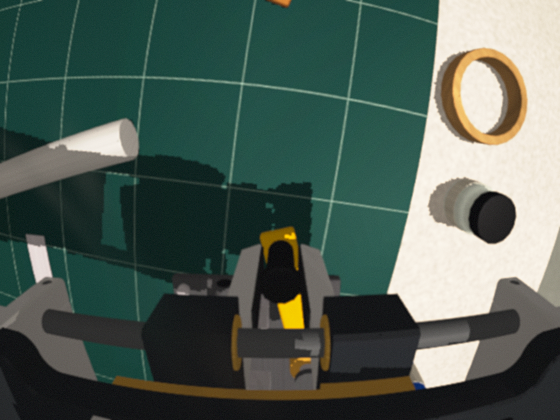

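```bash
cat > arc.py <<'E'
import sys
from h import *
# arc.py step_deg n z : next waypoints about pivot in tool frame
step=float(sys.argv[1]); n=int(sys.argv[2]); z=float(sys.argv[3]); end=float(sys.argv[4]) if len(sys.argv)>4 else 187.8
P=np.array([643.7,-102.]); s=read_state(); T=wpose(s); k=s['eef_pos'][:2]-P
a=np.degrees(np.arctan2(k[1],k[0]))%360; r=np.hypot(*k); print('t %.2f angle %.1f r %.1f z %.1f'%(s['clock'],a,r,s['eef_pos'][2]),'F',s['wrist_force'].round(1),'rad',(s['wrist_force'][:2]@k/r).round(1),'gap',s['finger_gap'].round(1))
rr=89.3
rv=np.degrees(R.from_matrix(T[:3,:3].T@R.from_euler('xyz',[-np.pi/2,0,np.radians(7.8)]).as_matrix()).as_rotvec()).round(2)
for i in range(1,n+1):
    b=np.radians(min(a+step*i,end)); w=np.array([P[0]+rr*np.cos(b),P[1]+rr*np.sin(b),z]); print((T[:3,:3].T@(w-T[:3,3])).round(1).tolist(),rv.tolist())
E
python3 arc.py 6 5 73.7
```

```text
Traceback (most recent call last):
  File "arc.py", line 6, in <module>
    a=np.degrees(np.arctan2(k[1],k[0]))%360; r=np.hypot(*k); print('t %.2f angle %.1f r %.1f z %.1f'%(s['clock'],a,r,s['eef_pos'][2]),'F',s['wrist_force'].round(1),'rad',(s['wrist_force'][:2]@k/r).round(1),'gap',s['finger_gap'].round(1))
                                                                                                                                                                                                                    ^^^^^^^^^^^^^^^^^^^^^
AttributeError: 'float' object has no attribute 'round'
```

```bash
sed -i "s/s\['finger_gap'\].round(1)/round(s['finger_gap'],1)/" arc.py; python3 arc.py 6 5 73.7
```

```text
t 18.60 angle 110.3 r 88.8 z 73.6 F [  2.2  -6.3 -11.4] rad -6.7 gap 20.3
[-9.1, -0.1, -2.0] [0.07, 0.09, -0.21]
[-17.8, -0.1, -5.4] [0.07, 0.09, -0.21]
[-26.1, -0.0, -9.7] [0.07, 0.09, -0.21]
[-33.9, -0.0, -14.9] [0.07, 0.09, -0.21]
[-41.1, 0.0, -20.8] [0.07, 0.09, -0.21]
```

```bash
python3 -m handwheel '[[[-9.1,0,-2,0,0,0,-1],[-17.8,0,-5.4,0,0,0,-1],[-26.1,0,-9.7,0,0,0,-1],[-33.9,0,-14.9,0,0,0,-1],[-41.1,0,-20.8,0,0,-0.2,-1]]]' 45; python3 arc.py 6 5 73.7
```

```text
clock: 19.02
eef_pos: [574.9, -45.5, 73.3]
eef_rot: [-1.573, 0.0, 0.138]
wrist_force: [7.1, -4.6, -11.9]
finger_gap: 20.1
t 19.02 angle 140.6 r 89.0 z 73.3 F [  7.1  -4.6 -11.9] rad -8.4 gap 20.1
[-6.7, -0.4, -6.5] [0.1, 0.09, -0.0]
[-12.5, -0.4, -13.8] [0.1, 0.09, -0.0]
[-17.5, -0.4, -21.8] [0.1, 0.09, -0.0]
[-21.6, -0.3, -30.1] [0.1, 0.09, -0.0]
[-24.8, -0.3, -38.9] [0.1, 0.09, -0.0]
```

```bash
sed -i 's/rr=89.3/rr=88.6/' arc.py; python3 -m handwheel '[[[-6.2,-0.4,-6.8,0,0,0,-1],[-11.9,-0.4,-14,0,0,0,-1],[-16.8,-0.4,-21.9,0,0,0,-1],[-20.9,-0.4,-30.1,0,0,0,-1],[-24.1,-0.4,-38.8,0.1,0,0,-1]]]' 45; python3 arc.py 6 5 73.7
```

```text
clock: 19.43
eef_pos: [556.0, -87.3, 73.3]
eef_rot: [-1.57, 0.0, 0.138]
wrist_force: [5.5, 0.0, -11.2]
finger_gap: 19.9
t 19.43 angle 170.5 r 88.9 z 73.3 F [  5.5   0.  -11.2] rad -5.4 gap 19.9
[-2.0, -0.4, -9.1] [-0.03, 0.1, -0.02]
[-3.4, -0.4, -18.2] [-0.03, 0.1, -0.02]
[-3.8, -0.4, -26.5] [-0.03, 0.1, -0.02]
[-3.8, -0.4, -26.5] [-0.03, 0.1, -0.02]
[-3.8, -0.4, -26.5] [-0.03, 0.1, -0.02]
```

```bash
python3 -m handwheel '[[[-2,-0.2,-9.1,0,0,0,-1],[-3.2,-0.2,-17.5,0,0,0,-1],[-3.8,-0.3,-24,0,0,0,-1],[-3.8,-0.3,-26.4,0,0,0,-1],[-3.8,-0.3,-26.4,0,0,0,-1]]]' 45; python3 arc.py 6 1 73.7;  python3 -c "
from h import *
p,d,T=wlook('w13')
p,d=imaging.camera('side');cv2.imwrite('pics/s13.png',cv2.resize(p[130:220,250:340,::-1],None,fx=6,fy=6,interpolation=cv2.INTER_CUBIC))
"
```

```text
clock: 19.85
eef_pos: [555.7, -114.3, 73.3]
eef_rot: [-1.57, 0.001, 0.137]
wrist_force: [2.5, 0.3, -11.3]
finger_gap: 20.6
t 19.85 angle 188.0 r 88.8 z 73.3 F [  2.5   0.3 -11.3] rad -2.5 gap 20.6
[0.2, -0.4, 0.3] [-0.05, 0.07, -0.06]
19.85 [ 555.72934813 -114.31357018   73.34876307] [-1.56993506e+00  1.02322971e-03  1.37298143e-01]
```

View pics/w13.png

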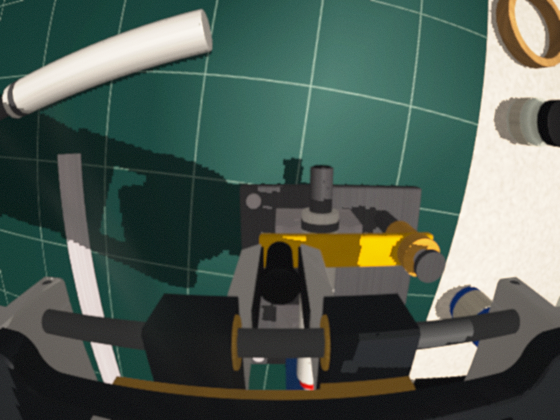

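View pics/s13.png

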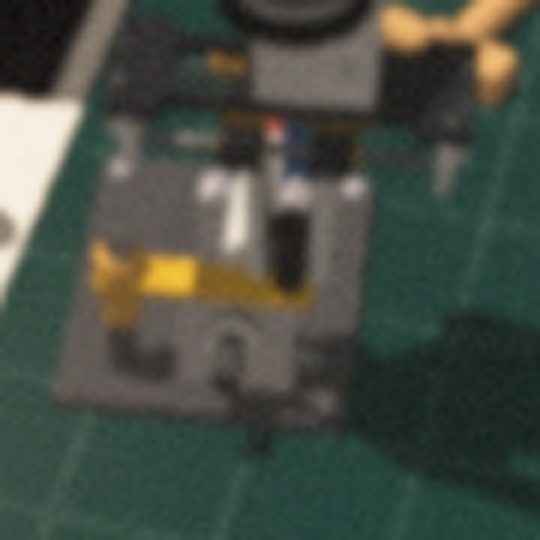

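```bash
python3 -m handwheel '[[[0,1,0,0,0,0,-1],[0,2,0,0,0,0,-1],[0,3,0,0,0,0,-1],[0,4,0,0,0,0,-1],[0,5,0,0,0,0,-1]]]' 45; python3 -m handwheel '[[[0,0.5,0,0,0,0,-1],[0,1,0,0,0,0,-1],[0,1.2,0,0,0,0,-1]]]';python3 -m handwheel '[[[0,0.5,0,0,0,0,-1],[0,0.8,0,0,0,0,-1],[0,0.8,0,0,0,0,-1]]]'
```

```text
clock: 20.37
eef_pos: [555.6, -113.6, 68.3]
eef_rot: [-1.57, 0.001, 0.138]
wrist_force: [1.2, -0.6, -8.9]
finger_gap: 20.4
clock: 20.62
eef_pos: [555.6, -113.6, 67.1]
eef_rot: [-1.57, 0.001, 0.138]
wrist_force: [-0.7, 0.6, -8.3]
finger_gap: 20.4
clock: 20.87
eef_pos: [555.6, -113.6, 66.5]
eef_rot: [-1.57, 0.001, 0.138]
wrist_force: [-1.0, 0.2, -8.5]
finger_gap: 20.2
```

```bash
python3 -m handwheel '[[[0,0.4,0,0,0,0,-1],[0,0.8,0,0,0,0,-1],[0,0.8,0,0,0,0,-1]]]' 45; python3 -m handwheel '[[[0,0.4,0,0,0,0,-1],[0,0.7,0,0,0,0,-1],[0,0.7,0,0,0,0,-1]]]';python3 -m handwheel '[[[0,0.5,0,0,0,0,-1],[0,0.5,0,0,0,0,-1],[0,0.5,0,0,0,0,-1]]]'
```

```text
clock: 21.12
eef_pos: [555.7, -113.7, 66.1]
eef_rot: [-1.57, 0.001, 0.138]
wrist_force: [-3.8, 0.5, -0.4]
finger_gap: 20.0
clock: 21.37
eef_pos: [555.8, -113.8, 66.0]
eef_rot: [-1.57, 0.0, 0.138]
wrist_force: [-4.9, 1.6, 2.8]
finger_gap: 20.5
clock: 21.62
eef_pos: [555.8, -113.8, 66.0]
eef_rot: [-1.571, 0.0, 0.138]
wrist_force: [-4.4, 1.0, 2.9]
finger_gap: 20.4
```

```bash
python3 -m handwheel '[[[0,-0.2,0,0,0,0,-0.9],[0,-0.3,0,0,0,0,-0.5],[0,-0.3,0,0,0,0,-0.2],[0,-0.3,0,0,0,0,-0.1],[0,-0.3,0,0,0,0,-0.1]]]' 45; python3 -c "
from h import *
p,d,T=wlook('w14');print(read_state()['finger_gap'])
"
```

```text
clock: 22.03
eef_pos: [556.2, -113.9, 66.6]
eef_rot: [-1.571, -0.001, 0.138]
wrist_force: [1.0, 0.6, 0.3]
finger_gap: 40.1
22.0333 [ 556.16533449 -113.86779494   66.60283017] [-1.57095880e+00 -7.02590731e-04  1.38062282e-01]
41.87367867938275
```

View pics/w14.png

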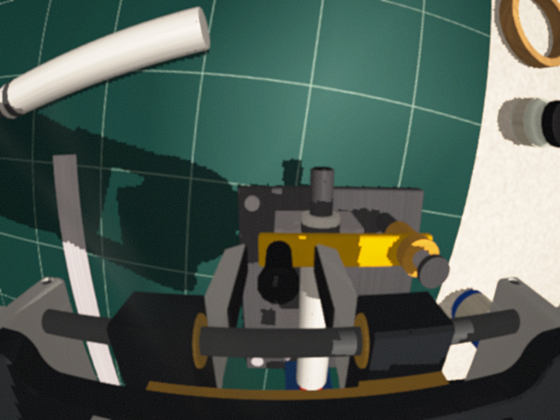

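```bash
python3 -m handwheel '[[[0,-8,0,0,0,0,-0.1],[0,-30,0,0,0,0,-0.1],[0,-60,0,0,0,0,-0.1],[0,-90,0,0,0,0,-0.1],[0,-100,0,0,0,0,-0.1]]]'; python3 go.py 510 -290 150 7.8
```

```text
clock: 22.5
eef_pos: [557.5, -114.2, 171.7]
eef_rot: [-1.573, -0.006, 0.138]
wrist_force: [1.0, -0.2, -0.3]
finger_gap: 42.3
t=22.50 [-71.4, 21.7, -167.5] [0.15, 0.11, 0.36] F [1.0, -0.2, -0.3] gap 42.3
```

```bash
python3 -m handwheel '[[[-15,5,-35,0,0,0.3,-0.1],[-32,10,-75,0,0,0.3,-0.1],[-49,15,-115,0,0,0.3,-0.1],[-66,20,-155,0,0,0.3,-0.1],[-71,20,-167,0,0,0.3,-0.1]]]'; python3 -m handwheel '[[[0,0,0,0,0,0,-0.1],[0,0,0,0,0,0,-0.1]]]'; python3 -c "
from h import *
p,d,T=wlook('w15')
cv2.imwrite('pics/w15c.png',cv2.resize(p[40:260,280:480,::-1],None,fx=2.7,fy=2.7,interpolation=cv2.INTER_CUBIC))
p,d=imaging.camera('side');cv2.imwrite('pics/s15.png',cv2.resize(p[130:220,250:340,::-1],None,fx=6,fy=6,interpolation=cv2.INTER_CUBIC))
p,d=imaging.camera('top');cv2.imwrite('pics/t15.png',p[:,:,::-1])
"
```

```text
clock: 22.92
eef_pos: [508.5, -293.1, 151.0]
eef_rot: [-1.573, -0.0, 0.136]
wrist_force: [0.7, 0.8, -0.2]
finger_gap: 41.9
clock: 23.08
eef_pos: [508.0, -293.8, 150.9]
eef_rot: [-1.573, 0.0, 0.134]
wrist_force: [0.2, 1.3, 0.3]
finger_gap: 42.1
23.0833 [ 507.96895219 -293.82708247  150.87545064] [-1.57303923e+00  7.32757126e-05  1.33533577e-01]
```

View pics/w15c.png

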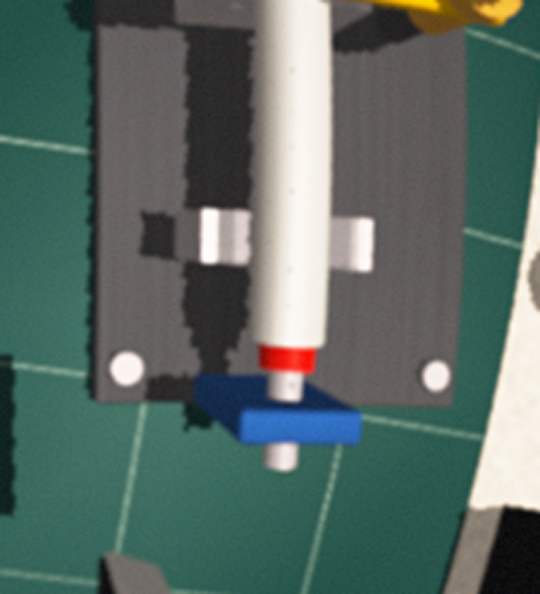

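View pics/s15.png

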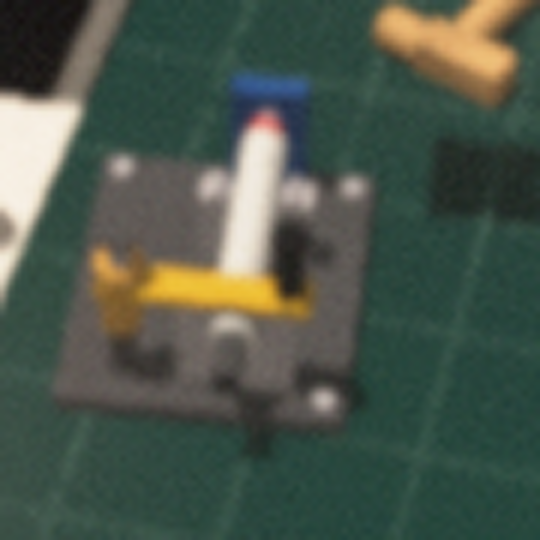

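View pics/t15.png

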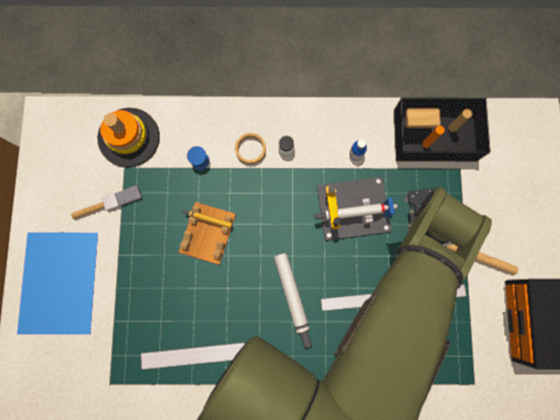

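```bash
python3 - <<'E'
from h import *
ax=np.array([-.1357,.9907]);ay=np.array([-.9907,-.1357]);S=np.array([589,-157.9])
for n in('w3','w15'):
    Z=np.load(f'pics/{n}.npz');T=Z['T'];t=wcloud(Z['d']);W=t@T[:3,:3].T+T[:3,3]
    p=cv2.imread(f'pics/{n}.png'); hsv=cv2.cvtColor(p,cv2.COLOR_BGR2HSV)
    m=((hsv[...,0]<8)|(hsv[...,0]>172))&(hsv[...,1]>180)&(hsv[...,2]>120); m[:150]=0;m[230:]=0;m[:,:350]=0;m[:,430:]=0
    q=W[m]; A=(q[:,:2]-S)@ax; B=(q[:,:2]-S)@ay; top=q[:,2]>66
    print(n,m.sum(),'a',np.percentile(A,[1,5,50,95,99]).round(1),'b',np.percentile(B,[2,50,98]).round(1),'top a',np.percentile(A[top],[2,98]).round(1))
A=(W[...,:2]-S)@ax; B=(W[...,:2]-S)@ay
m=(W[...,2]>72)&(W[...,2]<78)&(abs(B)<8)&(A<30)&(A>-95); print('punch crown a',np.percentile(A[m],[0.5,2,98]).round(1),'z',W[...,2][m].mean().round(1))
for lo in range(-80,30,20):
    k=m&(A>lo)&(A<lo+20); 
    k2=(W[...,2]>60)&(W[...,2]<78)&(abs(B)<15)&(A>lo)&(A<lo+20); print(lo+10,'b',((np.percentile(B[k2],1)+np.percentile(B[k2],99))/2).round(2),'crown',W[...,2][k].mean().round(1))
m=(W[...,2]>122)&(W[...,2]<134)&(A>20)&(A<75)&(B>5)&(B<55); print('knob',m.sum(),A[m].mean().round(1),B[m].mean().round(1),W[...,2][m].mean().round(1))
E
python3 -c "
import cv2
p=cv2.imread('pics/w15.png');cv2.imwrite('pics/w15d.png',cv2.resize(p[150:230,350:430],None,fx=7,fy=7,interpolation=cv2.INTER_CUBIC))"
```

```text
w3 283 a [-92.1 -90.1 -85.2 -82.1 -81.7] b [-8.7  1.8  9.6] top a [-90.6 -81.9]
w15 148 a [-90.8 -90.3 -87.1 -84.2 -83.5] b [-7.8  2.5  9.3] top a [-90.7 -83.6]
punch crown a [-87.9 -81.4  27.7] z 73.7
-70 b 0.64 crown 73.8
-50 b 0.28 crown 73.7
-30 b 0.25 crown 73.7
-10 b 0.1 crown 73.8
10 b 0.01 crown 73.8
30 b 0.19 crown 73.7
knob 446 44.2 28.3 126.8
```

View pics/w15d.png

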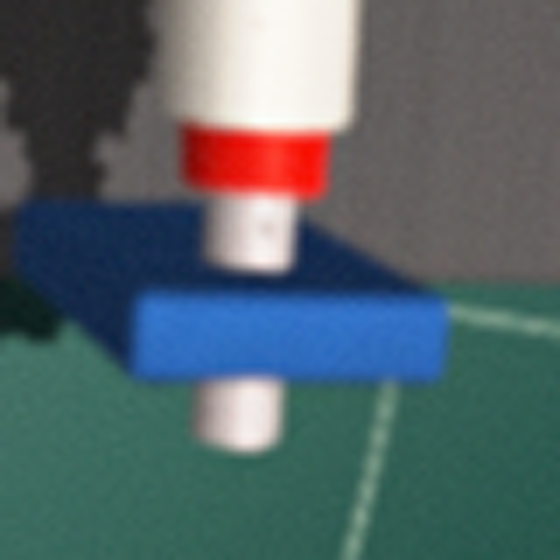

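View pics/w15.png

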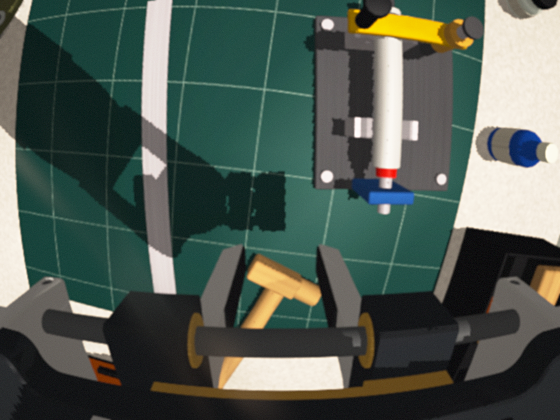

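```bash
python3 - <<'E'
import cv2,numpy as np
a=cv2.imread('pics/top0.png').astype(int);b=cv2.imread('pics/t15.png').astype(int)
for n,(u0,u1,v0,v1) in dict(spare=(180,240,200,232),jar=(275,297,132,158),tape=(232,268,128,168),spool=(185,212,142,172),dye=(348,370,135,162),brush=(68,145,183,220)).items(): print(n,abs(a-b)[v0:v1,u0:u1].mean().round(1))
from cell import order,read_state
s=read_state();print(s['clock'],s['wrist_force'].round(1)); print(order.sign_off())
E
```

```text
spare 2.8
jar 2.3
tape 2.0
spool 2.6
dye 2.3
brush 2.2
23.2333 [-0.1 -0.   0.6]
the job is handed in; nothing more can be done
None
```

The job is handed in at 23.2 s of the 64 s allowed; `sign_off` gave no verdict. The punch lies in both V-notches, butt on the buffer, with the strap lowered square across it.

**What I did:**
- **Punch:** I took the punch from the rest, laid it in the notches and slid it onto the buffer. The wrist force along the punch reached 12.4 N, including some friction in the V, and I then let go.
- **Strap:** I lifted the strap by its knob about 12 mm and swung it round to square. I lowered it in small steps until the wrist force fell to zero; the last step pressed about 3 N before I let go.

**Last checks:**

| Check | Result | Required |
|---|---|---|
| Punch sideways offset | 0.0–0.6 mm | within 2.5 mm |
| Knob in fixture frame | x 44 mm, y 28 mm | x 29–65 mm, y 10–45 mm |
| Robot contact at the end | no load at the wrist, fingers clear | touching nothing |
| Spare, jar, tape, spool, dye, brush | unchanged between first and last top pictures | within 15 mm |

**What disagreed or was not measured:**
- **Fingertips:** the real fingertips sit about 32 mm further back than the description says. My first grasp closed above the punch without moving it; I measured the offset in the wrist picture and corrected for it.
- **Cameras:** the top and wrist cameras differed by 3–4 mm. I used the wrist camera.
- **Crown height:** the crown read 73.7 mm in the last picture against 75 mm nominal, and 74.6 mm when first seated. I take this as calibration error.
- **Butt on the buffer:** I judged this from the picture, where the punch hides about 1.7 mm of the red face. The gap was not measured directly.
- **Strap force on the punch:** I took this from the spring data, roughly 8–9 N; it was not measured.
- **Mallet:** the arm partly hid it in the last top picture, so I did not compare it. The gripper stayed well above it.

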